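Book in a bladder stone: scan its tray, then show it to the bench camera

TASK

Book in the bladder stone on the steel sample tray. First take the straight hand reader out of its charging cup, hold it still for a second pointing straight down about 6 cm above the middle of the tray's bar-code label, and stand it back in its cup. Then lift the tray by its handle, carry it level so that the loose stone stays in its shallow dish, and finish still holding it up in the air before the bench camera, level and still, the dish end towards the camera and the dish straight in front of the lens, about 10 cm from it and at its height; leave the other things where they are.

Things in the scene. Friction and masses are not known exactly. Their poses are not given: they have to be found in the camera images.
- reader_grip (a point): Grasp point of the straight hand reader, a white rod-like bar-code reader 153 mm long that stands upright, nose down, in its charging cup (110 g). This point is on its long axis, 120 mm above its nose, in the middle of the flat-sided upper part, which is 24 mm (x) by 32 mm (y) thick and runs from 63 to 149 mm above the nose; a rounded grey cap ends at 153 mm. z points from the nose up the reader. At the start the point is 133 mm above the worktop.
- reader_nose (a point): Centre of the reader's nose (the black window, flat, 23 mm across), 120 mm straight below reader_grip; the reader looks along -z of this frame. Below the upper part the reader is round, 31 mm across, tapering over the last 22 mm to 23 mm at the nose.
- reader_cup: Grey charging cup of the reader, fixed to the worktop: round foot 84 mm across, round socket 45 mm across outside and 37 mm inside, widening to a funnel mouth 55 mm across inside at 65 mm above the worktop. Origin on the worktop under the socket's axis, z up.
- cup_floor (a point): Centre of the floor of the cup's socket, 13 mm above the worktop, 52 mm below the mouth; the reader's nose stands here when it is home (play about 3 mm all round).
- tray: Stainless steel sample tray, 150 mm (its x) by 84 mm (y), rim 10 mm high, 220 g, standing loose on the worktop. Origin at the centre of its underside, z up. The dish with the stone is at its +x end, the bar-code label lies flat at its -x end, and the handle stands upright across the middle.
- tray_grip (a point): Centre of the tray's handle grip, 85 mm above the tray's underside, right over its centre: a grey bar along the tray's y, 66 mm long, 14 mm thick (x) and 22 mm high (z), on two steel legs at the tray's long sides. Axes as the tray's. It is to be pinched across its 14 mm thickness; free below for 70 mm but for the stone.
- tray_label (a point): Centre of the white bar-code label, 40 by 30 mm, flat on the tray's deck and facing up, 45 mm from the tray's centre along its -x, 5 mm above its underside.
- tray_dish (a point): Place of the stone's centre when it lies in the middle of the tray's shallow round dish: 45 mm from the tray's centre along its +x and 18 mm above its underside. The dish is 41 mm across inside, its rim 6.5 mm above its floor. Axes as the tray's.
- stone_center (a point): Centre of the bladder stone, a loose beige ball 24 mm across (15 g) in the dish; it rolls a few mm to and fro inside the rim.
- stone: The same bladder stone; its origin is its centre, its axes roll with it.
- reader: The hand reader; origin at the centre of its nose, z up along the reader.
- lens (a point): Centre of the lens front of the bench camera, 115 mm above the worktop. The camera looks along -x of this frame, level, about towards the robot; z up. The hold point for the dish is 0.10 m along -x from here; the tray is then held with its x along this x.
- camera_stand: Bench camera, fixed: white round foot 100 mm across, post, camera body 62 by 56 by 46 mm centred 115 mm up (top at 138 mm), short grey ring-light barrel 46 mm across. Origin on the worktop under the post, 46 mm behind the lens front.
- petri_dish: Bystander: closed petri dish 59 mm across, 12 mm high. Origin under its centre.
- tape: Bystander: roll of tape lying flat, 96 mm across, 48 mm high. Origin under its centre.
- slide_box: Bystander: clear box of microscope slides, 79 by 114 by 41 mm. Origin under its centre.
Not all that is in view belongs to the job. Leave any blue or green look-alike of the reader_cup alone.

How it is judged (in metres and radians):
On the way, in this order (a step that is already met when the one before it is completed fails the run):
1. the reader is held still above the tray's label, pointing down at it (x of tray_label in the frame of reader_nose between -0.015 and 0.015 m and y of tray_label in the frame of reader_nose between -0.015 and 0.015 m and z of tray_label in the frame of reader_nose between -0.095 and -0.03 m and linear speed of reader below 0.03 m/s and angular speed of reader below 0.3 rad/s and contact force between the fingers and reader above 0.5 N), for 0.5 s.
2. the reader stands in its cup again, let go (horizontal distance between reader_nose and cup_floor below 0.01 m and z of reader_nose in the frame of reader_cup below 0.02 m and angle between reader's own z axis and vertical below 0.2 rad and contact force between the fingers and reader below 0.05 N), for 0.2 s.
3. the tray is held up level by its handle, the stone in its dish (height (world z) of tray above 0.04 m and angle between tray's own z axis and vertical below 0.2 rad and contact force between the fingers and tray above 0.5 N and distance between stone_center and tray_dish below 0.017 m), for 0.2 s.
At the end, for the whole second after the job is handed in: Tray held in the air, within 0.10 rad of level, still; dish end to the lens, long axis within 0.26 rad of the view axis, dish 65-135 mm before the lens and within 22 mm of its axis; stone at rest within 14 mm of the dish point; reader upright in its cup, nose within 10 mm of axis, 7 mm of floor (all of step 2 and x of tray_dish in the frame of lens between -0.135 and -0.065 m and y of tray_dish in the frame of lens between -0.022 and 0.022 m and z of tray_dish in the frame of lens between -0.022 and 0.022 m and angle between the x axis of tray and the x axis of lens, either way round below 0.26 rad and x of lens in the frame of tray above 0.08 m and angle between tray's own z axis and vertical below 0.1 rad and linear speed of tray below 0.02 m/s and angular speed of tray below 0.15 rad/s and distance between stone_center and tray_dish below 0.014 m and linear speed of stone below 0.04 m/s and contact force between the fingers and tray above 0.5 N and contact force between tray and petri_dish below 0.05 N and contact force between tray and tape below 0.05 N and contact force between tray and slide_box below 0.05 N and contact force between tray and camera_stand below 0.05 N and contact force between tray and reader_cup below 0.05 N and contact force between tray and reader below 0.05 N and height (world z) of tray above 0.07 m); the arm keeps its last pose, push and grip.
It fails at once if the tray is tipped by more than 0.30 rad (angle between tray's own z axis and vertical above 0.3 rad).
It fails at once if the stone leaves its dish (distance between stone_center and tray_dish above 0.022 m).
It fails at once if the petri dish is pushed away (more than 30 mm) (distance of petri_dish from where it was at the start of the episode above 0.03 m).
It fails at once if the roll of tape is pushed away (more than 30 mm) (distance of tape from where it was at the start of the episode above 0.03 m).
It fails at once if the slide box is pushed away (more than 30 mm) (distance of slide_box from where it was at the start of the episode above 0.03 m).
It also fails if it takes over 70 s, if anything falls off the work surface, if the arm or the gripper's body presses on something with over 40 N, if the wrist force passes 120 N, or if a joint passes its speed limit or range.

ROBOT

A 6-joint arm with a two-finger parallel gripper is mounted at the origin on a cart in front of the work surface, level with it; the furniture and walls round the work are solid. World frame = base frame: x ahead of the robot, y to its left, z up, the work surface at z = 0. Lengths are in mm, angles in rad, forces in N, time in s.
With the tool pointing down it reaches from about 325 to 750 mm from the base axis. Payload 7.6 kg.
Tool frame: the origin (TCP) lies at the very end of the fingers, on their centre line; the grasp point (between the pads) lies 19 mm behind it; z points along the fingers, x is the direction in which the jaws open and shut, and the axes are right-handed (so a half turn about z gives the same grasp; the last joint's range is limited). The gripper opens to 85 mm and grips with 20 to 120 N. Pads are 22 mm wide; open, the fingers measure 114 mm over their backs; the gripper's body (76 mm by 85 mm) begins 54 mm behind the grasp point. The pads swing forward as they close: fully open they stand 13 mm farther back than shut.
Start: joints at [1.098, 0.052, 1.401, -0, 1.689, -0.07], TCP at [205.784, 483.01, 231.323] pointing down, gripper open.
Joint ranges: [-2.9, 2.9], [-0.91, 2.17], [0.12, 2.37], [-1.06, 4.2], [0.26, 2.73], [-2.93, 2.93]. Speed limits (rad/s): [2.57, 2.57, 3.01, 3.14, 3.14, 3.14].

INTERFACE

Orientations are given as [roll, pitch, yaw] about the fixed x, y, z axes, in that order (R = Rz(yaw) Ry(pitch) Rx(roll)).
In Python, from station import read_state, get_image, hand_in gives the robot as it stands.
- The arm moves only by the shell command python3 -m jog 'ROWS' [FORCE]. ROWS is text: rows parted by semicolons, each of 5 numbers parted by spaces: the opening, from 0 (shut) to 1 (fully open), then the shift along the tool's x, y, z in mm, then the turn about the tool's z in degrees. In form: gripper tx ty tz spin; .... A call has 1 to 10 rows; each row shifts and turns the commanded pose from where the row before left it, along the tool's axes as they then stand; what a row does not reach is not made up. A row lasts 1/10 s, in which the tool goes at most 50 mm and 8.59 degrees, less where a joint would pass 70% of its speed; a pose out of reach is approached as far as the arm can. A call is refused whole if a number of a shift passes 50 or a number of a turn 8.59, either way. A call with a gripper value outside its range is refused whole. The fingers move at their own pace and stop on an object; FORCE is the grip in N (left out, the last holds). Time passes only in rows, so rows that do not move let the fingers close. It gives the time, the measured TCP pose, the force and the opening at its end, in the units of the state.
- read_state(): the state, without advancing time (a new reading comes with each control period).
- get_image(name): name is "side" or "top" or "wrist"; returns a dict with "pixels" (420x560x3 uint8, red, green, blue), "depth" (420x560 float32, mm along the optical axis (not along the pixel's ray), 0 where there is no reading), "vertical_fov" (degrees; the focal length in pixels is half the picture's height over the tangent of half this angle, whatever the lens; pixels are square), "cx", "cy" (the principal point, pixels), "pose" (4x4, takes a point from camera to world coordinates). Camera axes: x right, y down, z forward; pixel columns grow to the right and rows downward; lengths in mm; the calibration is good to about 2 mm. The wrist camera is an equidistant fisheye: a pixel r from the principal point sees the ray r / f radians off the axis. A picture is of the moment at which its call begins.
- hand_in(): hands the job in, once; it reports no verdict.
The state is a dict: "time": time; "joints": joint angles; "qvel": joint speeds; "joint_efforts": joint torques, N m; "eef_pos": TCP position; "orientation": TCP orientation; "force": force on the tool from outside, world axes, zero at the start; "ft_torque": the same for the moment, N m; "opening": finger opening in mm.
Only numpy, scipy, OpenCV 4.12 (cv2) and the standard library are available. Lean on these libraries where they do the work, as an engineer would, in place of code of your own. Each camera call takes 0.05 s, during which the arm holds its last target.

## Working session

There is one attempt and no reset: what is moved stays moved. The work goes in short steps, Python scripts to look and compute and a shell command to move; the robot and the scene stay as the last step left them, time stands still between calls to the robot, and variables do not carry over. Pictures are saved under pics/ and viewed, and the job is handed in when it is done.

```bash
ls; mkdir -p pics; cat > h.py <<'E'
import numpy as np, cv2
from station import read_state, get_image
def save(im,name,box=None,scale=1):
    p=im['pixels'][:,:,::-1]
    if box: p=p[box[1]:box[3],box[0]:box[2]]
    if scale!=1: p=cv2.resize(p,None,fx=scale,fy=scale,interpolation=cv2.INTER_CUBIC)
    cv2.imwrite('pics/'+name+'.png',p)
def f(im): return im['pixels'].shape[0]/2/np.tan(np.radians(im['vertical_fov'])/2)
def ray(im,u,v):
    d=np.array([(u-im['cx'])/f(im),(v-im['cy'])/f(im),1.]);T=np.array(im['pose']);return T[:3,3],T[:3,:3]@d
def plane(im,u,v,z):
    o,d=ray(im,u,v);return o+d*(z-o[2])/d[2]
def cloud(im):
    v,u=np.mgrid[:420,:560];D=im['depth'].astype(float);F=f(im)
    P=np.stack([(u-im['cx'])/F*D,(v-im['cy'])/F*D,D],-1);T=np.array(im['pose'])
    W=P@T[:3,:3].T+T[:3,3];W[D<=0]=np.nan;return W
E
python3 - <<'E'
from h import *
import pickle
print(read_state())
ims={}
for n in('side','top','wrist'):
    ims[n]=get_image(n);save(ims[n],n+'0');print(n,np.round(ims[n]['pose'],3).tolist(),ims[n]['vertical_fov'],ims[n]['cx'],ims[n]['cy'])
pickle.dump(ims,open('i0.pkl','wb'))
E
```

```text
pics
{'time': 0.0, 'joints': array([ 1.09768586e+00,  5.28367509e-02,  1.40173340e+00, -2.47494789e-07,
        1.68860993e+00, -7.03255233e-02]), 'qvel': array([ 0.00011326, -0.00063685, -0.00190473, -0.00144595, -0.00094707,
        0.0003155 ]), 'joint_efforts': array([ 1.78382899e-03, -3.81680703e+01, -3.60179043e+01,  2.47109188e-05,
        6.40090278e-03, -2.37444709e-05]), 'eef_pos': array([205.64207629, 482.71655358, 230.46805911]), 'orientation': array([-3.14148135e+00,  1.58352047e-03,  1.16801144e+00]), 'force': array([-0.53345746,  0.11568799,  0.50040098]), 'ft_torque': array([0.0427506 , 0.04696437, 0.03424827]), 'opening': 85.36086972220704}
side [[-0.985, -0.106, 0.134, 347.27], [-0.171, 0.58, -0.797, 1025.629], [0.006, -0.808, -0.589, 805.616], [0.0, 0.0, 0.0, 1.0]] 45.91578451952749 279.16066667337145 209.5444817631275
top [[0.02, -0.987, 0.157, 324.693], [-1.0, -0.018, 0.009, 88.076], [-0.006, -0.157, -0.988, 1358.927], [0.0, 0.0, 0.0, 1.0]] 49.677052036856416 276.48527980604564 215.7670744797276
wrist [[0.391, 0.875, 0.285, 133.45], [0.92, -0.372, -0.122, 514.292], [-0.001, 0.31, -0.951, 372.941], [0.0, 0.0, 0.0, 1.0]] 65.70646984690485 281.6598462014579 205.98947495959524
```

View pics/side0.png

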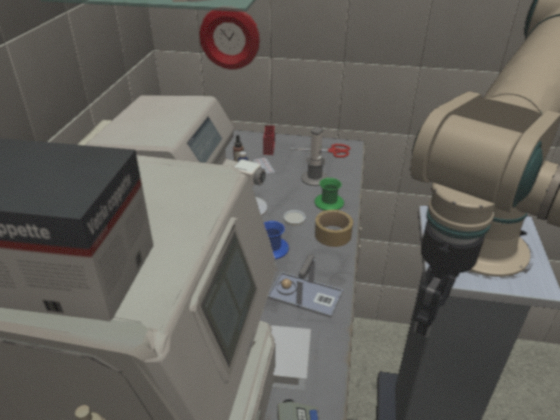

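View pics/top0.png

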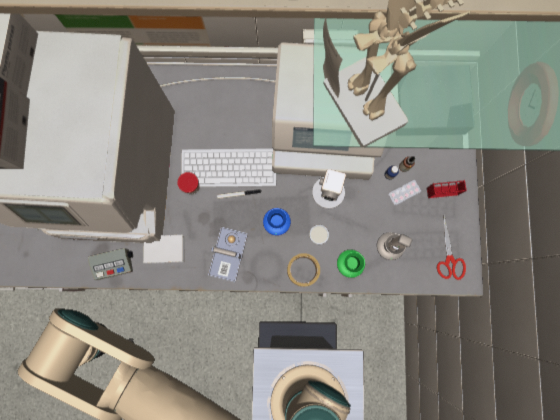

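View pics/wrist0.png

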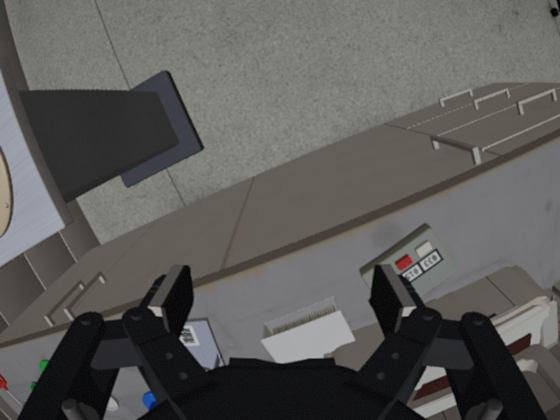

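```bash
python3 - <<'E'
from h import *
import pickle
ims=pickle.load(open('i0.pkl','rb'))
save(ims['top'],'topA',(330,160,490,295),5)
save(ims['top'],'topB',(195,170,345,290),5)
save(ims['side'],'sideA',(220,120,370,220),5)
save(ims['side'],'sideB',(250,200,370,320),5)
E
```

```text
(no output)
```

View pics/topA.png

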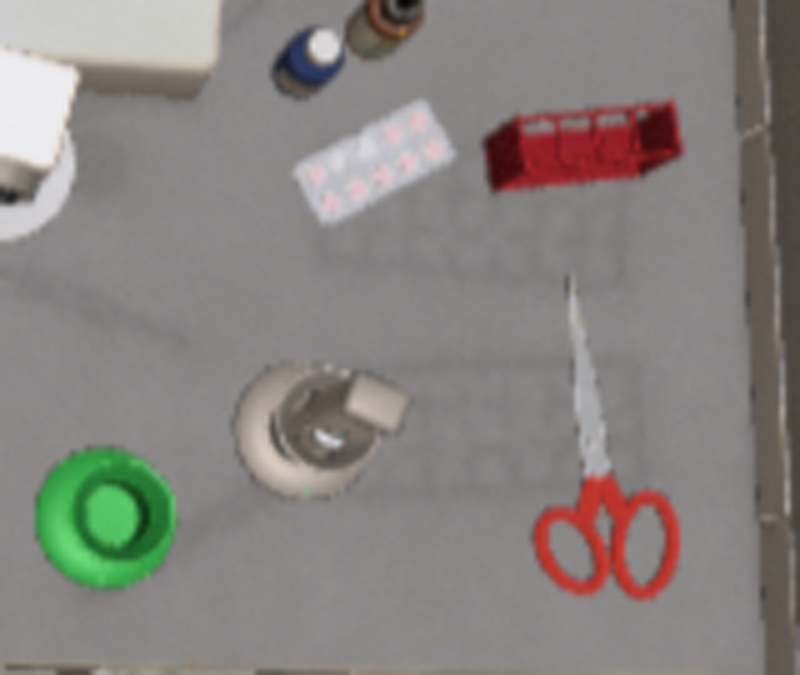

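View pics/topB.png

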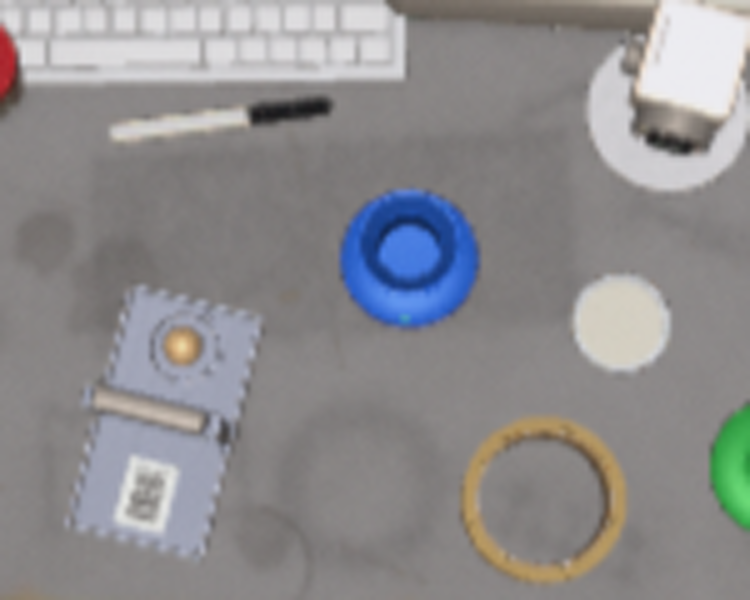

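View pics/sideA.png

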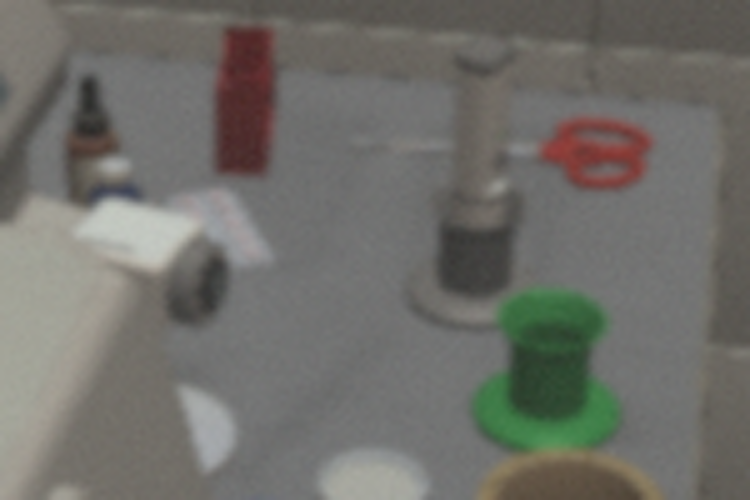

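View pics/sideB.png

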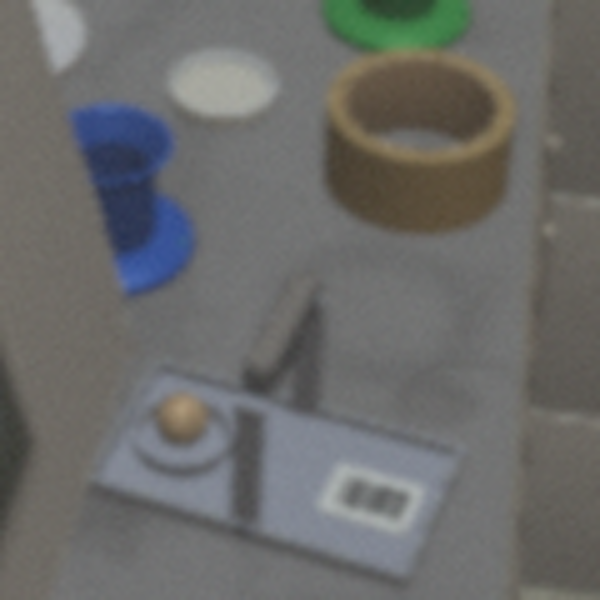

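```bash
python3 - <<'E'
from h import *
import pickle
ims=pickle.load(open('i0.pkl','rb'))
t=ims['top'];s=ims['side']
Wt=cloud(t);Ws=cloud(s)
def p(im,u,v,z): return np.round(plane(im,u,v,z)).tolist()
print('depth zero frac',(t['depth']==0).mean(),(s['depth']==0).mean())
for (u,v) in [(405,240),(394,245),(277,222),(351,263),(319,234),(304,269),(163,248),(333,180),(230,240),(405,190),(350,85),(450,80),(520,180),(440,270),(300,240)]:
    print((u,v),np.round(Wt[v,u],0))
print('cup foot',p(t,382,246,0))
# reader upright points
m=(np.hypot(Wt[...,0]-190,Wt[...,1]+260)<120)&(Wt[...,2]>25)
v,u=np.where(m);print('reader/cup',[(a,b,*np.round(Wt[b,a]).astype(int)) for a,b in zip(u,v)][::12])
for z0,z1 in [(150,180),(90,150),(50,70),(5,25)]:
  for n,W in(('t',Wt),('s',Ws)):
    m=(W[...,2]>z0)&(W[...,2]<z1)&(W[...,0]<480)&(W[...,1]<-150)&(W[...,0]>200)
    if m.any(): 
        q=W[m];print(n,z0,m.sum(),q.mean(0).round(1),q.min(0).round(),q.max(0).round())
E
```

```text
depth zero frac 0.003996598639455782 0.004000850340136054
(405, 240) [ 456. -240.  169.]
(394, 245) [ 449. -228.  100.]
(277, 222) [520.  99.  12.]
(351, 263) [ 402. -123.   10.]
(319, 234) [487. -28.   9.]
(304, 269) [382.  15.  -1.]
(163, 248) [434. 430.  37.]
(333, 180) [622. -55. 137.]
(230, 240) [462. 237.  22.]
(405, 190) [ 628. -291.   -0.]
(350, 85) [682. -30. 602.]
(450, 80) [ 720. -228.  550.]
(520, 180) [ 606. -515.  237.]
(440, 270) [ 387. -389.   -2.]
(300, 240) [469.  28.  -2.]
cup foot [455.0, -217.0, 0.0]
reader/cup []
t 150 777 [ 356.5 -469.2  164.7] [ 200. -521.  150.] [ 480. -223.  180.]
s 150 857 [ 349.7 -485.6  164.6] [ 200. -526.  150.] [ 479. -220.  180.]
t 90 1218 [ 344.2 -497.8  120.5] [ 200. -520.   90.] [ 480. -224.  150.]
s 90 1669 [ 352.6 -479.9  120.4] [ 200. -526.   90.] [ 480. -218.  150.]
t 50 478 [ 369.5 -430.1   59.9] [ 200. -520.   50.] [ 480. -150.   70.]
s 50 618 [ 364.9 -444.5   60. ] [ 200. -526.   50.] [ 480. -150.   70.]
t 5 736 [ 385.5 -408.6   11.3] [ 201. -519.    5.] [ 480. -152.   25.]
s 5 716 [ 370.  -422.1   12.6] [ 200. -525.    5.] [ 480. -150.   25.]
```

```bash
cat >> h.py <<'E'
def rect(P): # min-area rect of xy
    (c,s,a)=cv2.minAreaRect(P[:,:2].astype(np.float32));return np.round(c,1),np.round(s,1),round(a,1)
E
python3 - <<'E'
from h import *
import pickle
ims=pickle.load(open('i0.pkl','rb'))
t=ims['top'];s=ims['side']
Wt=cloud(t);Ws=cloud(s)
print('top row150 teal edge', p:=plane(t,400,150,590).round(), plane(t,315,100,590).round())
near=lambda W,c,r:(np.hypot(W[...,0]-c[0],W[...,1]-c[1])<r)
print('READER')
for z0,z1 in [(158,180),(140,157),(120,140),(100,120),(80,100),(60,68),(3,25)]:
  for n,W in(('t',Wt),('s',Ws)):
    m=near(W,(455,-230),70)&(W[...,2]>z0)&(W[...,2]<z1)
    if m.sum()>3:
        q=W[m];print(n,z0,m.sum(),q.mean(0).round(1),rect(q))
# colour mask of the cup foot vs worktop; circle
hsv=cv2.cvtColor(t['pixels'],cv2.COLOR_RGB2HSV)
print('CAMERA')
for z0,z1 in [(125,150),(3,20)]:
  for n,W in(('t',Wt),('s',Ws)):
    m=near(W,(615,-50),90)&(W[...,2]>z0)&(W[...,2]<z1)
    q=W[m];print(n,z0,m.sum(),q.mean(0).round(1),rect(q))
print('TRAY')
for z0,z1 in [(75,110),(12,40),(3,12)]:
  for n,W in(('t',Wt),('s',Ws)):
    m=near(W,(460,235),110)&(W[...,2]>z0)&(W[...,2]<z1)
    q=W[m];print(n,z0,m.sum(),q.mean(0).round(1),rect(q))
# label
P=t['pixels'].astype(int)
for n,im,bx in(('t',t,(205,245,240,290)),('s',s,(300,285,350,312))):
    P=im['pixels'].astype(int);m=np.zeros(P.shape[:2],np.uint8)
    sub=P[bx[1]:bx[3],bx[0]:bx[2]];k=((sub.min(2)>165)).astype(np.uint8);m[bx[1]:bx[3],bx[0]:bx[2]]=k
    m=cv2.morphologyEx(m,cv2.MORPH_CLOSE,np.ones((7,7)))
    v,u=np.where(m);(c,sz,a)=cv2.minAreaRect(np.stack([u,v],1).astype(np.float32))
    bp=cv2.boxPoints((c,sz,a));print('label',n,c,sz,plane(im,*c,5).round(1),[plane(im,*b,5)[:2].round().tolist() for b in bp])
    h=cv2.cvtColor(im['pixels'],cv2.COLOR_RGB2HSV)
    k=(h[...,0]>8)&(h[...,0]<25)&(h[...,1]>70);W=Wt if n=='t' else Ws
    k&=near(W,(500,225),30)
    v,u=np.where(k);print('stone',k.sum(),u.mean(),v.mean(),plane(im,u.mean(),v.mean(),20).round(1))
E
```

```text
top row150 teal edge [ 568. -119.  590.] [658.  30. 590.]
READER
t 158 116 [ 456.6 -241.   163.3] (array([ 456.4, -241.6]), array([33.4, 25.6]), 65.9)
s 158 64 [ 453.6 -236.4  163.2] (array([ 454.2, -239.5]), array([36.2, 25.9]), 70.8)
t 140 21 [ 454.  -232.7  149. ] (array([ 455.9, -234.9]), array([29.7, 20.7]), 2.1)
s 140 59 [ 452.6 -230.9  148.3] (array([ 449.4, -233.5]), array([33.6, 17.1]), 33.7)
t 120 21 [ 454.8 -230.5  130.4] (array([ 454.2, -231.1]), array([29.8, 13.5]), 23.1)
s 120 69 [ 452.7 -230.3  129.9] (array([ 451.4, -232.3]), array([33.8, 21.6]), 18.3)
t 100 30 [ 451.8 -233.3  109.8] (array([ 451.7, -234.9]), array([34.3, 14. ]), 37.4)
s 100 67 [ 453.3 -230.1  110.3] (array([ 448.9, -236.8]), array([40.1, 24.7]), 34.3)
t 80 21 [ 453.4 -232.6   90.1] (array([ 453.5, -233.5]), array([33.5, 14.9]), 28.1)
s 80 63 [ 453.1 -230.3   90.6] (array([ 449.9, -230.8]), array([32. , 22.3]), 22.9)
t 60 80 [ 453.7 -235.8   62.7] (array([ 456., -238.]), array([60. , 52.6]), 21.6)
s 60 75 [ 452.4 -234.1   63.5] (array([ 453.8, -236.8]), array([57.2, 58.1]), 0.3)
t 3 289 [ 451.1 -226.1
[... 768 characters left out ...]
241.6]), array([85.3, 86. ]), 83.1)
t 3 691 [439.7 241.3   5.5] (array([463.5, 235.3]), array([209.1, 213.5]), 39.5)
s 3 1221 [422.6 245.4   5.6] (array([426.1, 231.3]), array([149.5, 211.2]), 3.5)
label t (225.02725219726562, 262.564208984375) (26.448394775390625, 34.05854415893555) [396.5 250.8   5. ] [[348.0, 291.0], [449.0, 289.0], [445.0, 210.0], [345.0, 213.0]]
stone 8 231.75 236.375 [473.5 231.9  20. ]
label s (323.7427978515625, 299.46478271484375) (17.134567260742188, 7.601047992706299) [376.3 255.9   5. ] [[396.0, 264.0], [394.0, 241.0], [357.0, 248.0], [359.0, 270.0]]
stone 0 nan nan [nan nan nan]<stdin>:37: RuntimeWarning: Mean of empty slice.
  ret = ret.dtype.type(ret / rcount)
```

```bash
python3 - <<'E'
from h import *
import pickle
ims=pickle.load(open('i0.pkl','rb'))
t=ims['top'];s=ims['side'];Wt=cloud(t);Ws=cloud(s)
for lo,hi in[(150,300),(300,500)]:
  m=(Wt[...,2]>lo)&(Wt[...,2]<hi)&(Wt[...,0]>150)&(Wt[...,1]>250)&(Wt[...,1]<800)
  q=Wt[m];print(lo,m.sum(), q.min(0).round(),q.max(0).round()) if m.any() else 0
# anything tall (z>150) over the work area -350<y<400, x 200-600
for W in(Wt,Ws):
  m=(W[...,2]>145)&(W[...,0]>250)&(W[...,0]<620)&(W[...,1]>-330)&(W[...,1]<420)
  q=W[m];H,_,_=np.histogram2d(q[:,0],q[:,1],bins=[np.arange(250,640,50),np.arange(-330,430,75)]);print(H.astype(int))
# finer lens & foot
def foot(im,W,c,r,box):
    hsv=cv2.cvtColor(im['pixels'],cv2.COLOR_RGB2HSV)
    m=(W[...,2]>3.5)&(W[...,2]<14)&(np.hypot(W[...,0]-c[0],W[...,1]-c[1])<r)&(hsv[...,2]>150)
    q=W[m];print('foot',m.sum(),cv2.minEnclosingCircle(q[:,:2].astype(np.float32)),q.mean(0).round(1))
foot(t,Wt,(619,-56),62,0)
foot(t,Wt,(454,-237),50,0)
# barrel: lens front dark pixels from top/side
for n,W in(('t',Wt),('s',Ws)):
  for zlo,zhi in((128,142),(95,128)):
    m=(np.hypot(W[...,0]-600,W[...,1]+50)<70)&(W[...,2]>zlo)&(W[...,2]<zhi);q=W[m]
    for a in(-15,):
      ex=np.array([np.cos(np.radians(a)),np.sin(np.radians(a))]);ey=np.array([-ex[1],ex[0]])
      sx=q[:,:2]@ex;sy=q[:,:2]@ey;lo=sx<np.percentile(sx,2)+22
      print(n,zlo,m.sum(),'x pct',np.percentile(sx,[0,2,50,98,100]).round(),'y pct',np.percentile(sy,[1,50,99]).round(),'front y',np.percentile(sy[lo],[1,50,99]).round())
E
```

```text
150 7061 [194. 250. 150.] [1038.  795.  300.]
300 26029 [150. 264. 300.] [873. 750. 500.]
[[  0   0   0   0   0   0   0   0   0   0]
 [  0   0   0   0   0   0   0   0   0   0]
 [  0   0   0   0   0   0   0   0   0   0]
 [  1  32   0   0   0   0   0   0   0   0]
 [  6  94   0   0   0   0   0   0   0   0]
 [  0   0   0   0   0   0   0   0   0   0]
 [316 324 305 372 259   0   0   0   0   0]]
[[  0   0   0   0   0   0   0   0   0   0]
 [  0   0   0   0   0   0   0   0   0   0]
 [  0   0   0   0   0   0   0   0   0   0]
 [  1  41   0   0   0   0   0   0   0   0]
 [  3  62   0   0   0   0   0   0   0   0]
 [  0   0   0   0   0   0   0   0   0   0]
 [  0   0   0   8 115   0   0   0   0   0]]
foot 334 ((617.2048950195312, -55.232643127441406), 50.26803207397461) [602.3 -46.1   7.9]
foot 159 ((453.2566223144531, -238.15464782714844), 35.1803092956543) [ 444.8 -224.5    8. ]
t 128 494 x pct [567. 570. 608. 643. 646.] y pct [ 79. 106. 134.] front y [ 81. 107. 132.]
t 95 103 x pct [564. 565. 575. 627. 639.] y pct [ 82. 120. 143.] front y [ 82. 108. 133.]
s 128 316 x pct [561. 565. 598. 638. 640.] y pct [ 81. 111. 134.] front y [ 82. 113. 134.]
s 95 155 x pct [559. 560. 568. 588. 594.] y pct [ 91. 124. 135.] front y [ 90. 123. 131.]
```

```bash
python3 -m jog '1 -3 20 0 2.2; 1 -4 45 0 4.9; 1 -4 45 0 4.9; 1 -4 45 0 4.9; 1 -4 45 0 4.9; 1 -4 45 0 4.9; 1 -4 45 0 4.9; 1 -4 45 0 4.9; 1 -4 45 0 4.9; 1 -4 45 0 4.9' 40
```

```text
time: 1.15
eef_pos: [478.8, 166.9, 230.9]
orientation: [-3.141, 0.0, 0.356]
force: [1.1, 0.1, -0.5]
opening: 85.3
```

```bash
python3 -m jog '1 -3 45 0 4.9; 1 -3 45 0 4.9; 1 -3 45 0 4.9; 1 -3 45 0 4.9; 1 -3 45 0 4.9; 1 -3 45 0 4.9; 1 -3 45 0 4.9; 1 -3 40 0 4.4; 1 0 0 0 0; 1 0 0 0 0'
python3 - <<'E'
from h import *
import pickle
print(read_state())
d={n:get_image(n) for n in('wrist','side','top')}
pickle.dump(d,open('i1.pkl','wb'));save(d['wrist'],'wrist1');save(d['side'],'side1')
E
```

```text
time: 2.15
eef_pos: [477.0, -180.8, 231.0]
orientation: [-3.141, 0.001, -0.317]
force: [0.4, -0.7, 0.7]
opening: 85.6
{'time': 2.15, 'joints': array([-4.34989289e-01,  1.07250457e-02,  1.44378035e+00,  4.63876878e-04,
        1.68769494e+00, -1.18187691e-01]), 'qvel': array([ 0.0423265 , -0.00311813,  0.00051942,  0.00288192,  0.00108187,
        0.00013837]), 'joint_efforts': array([-1.51486248e+00, -3.63410389e+01, -3.60464180e+01, -1.27779725e-01,
       -1.08880599e-02, -1.37588962e-03]), 'eef_pos': array([ 477.04012999, -180.83636866,  230.97269141]), 'orientation': array([-3.14106347e+00,  5.49103752e-04, -3.16747490e-01]), 'force': array([ 0.39031562, -0.74994191,  0.67246787]), 'ft_torque': array([0.03302865, 0.03528487, 0.01438201]), 'opening': 85.59232972982167}
```

View pics/wrist1.png

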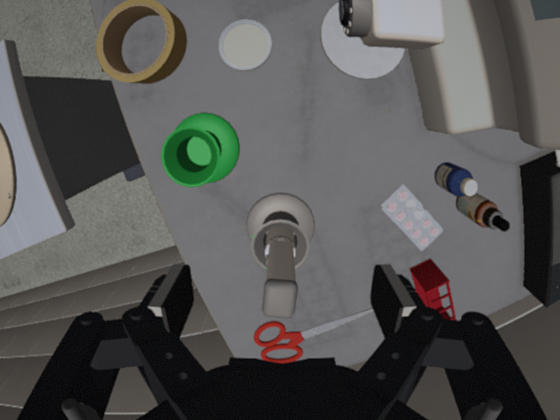

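```bash
cat >> h.py <<'E'
def fcloud(im):
    v,u=np.mgrid[:420,:560];D=im['depth'].astype(float);F=f(im)
    x=u-im['cx'];y=v-im['cy'];r=np.hypot(x,y)+1e-9;th=r/F
    k=np.tan(th)/r;P=np.stack([x*k*D,y*k*D,D],-1);T=np.array(im['pose'])
    W=P@T[:3,:3].T+T[:3,3];W[(D<=0)|(th>1.4)]=np.nan;return W
E
python3 - <<'E'
from h import *
import pickle
d=pickle.load(open('i1.pkl','rb'));w=d['wrist'];W=fcloud(w)
Wt=cloud(d['top'])
for z0,z1 in [(157,180),(140,157),(120,140),(100,120),(80,100),(55,70),(4,14)]:
    for n,X in(('w',W),('t',Wt)):
      m=(np.hypot(X[...,0]-455,X[...,1]+238)<(22 if z0>75 else 50))&(X[...,2]>z0)&(X[...,2]<z1)
      if m.sum()>3: q=X[m];print(n,z0,m.sum(),q.mean(0).round(1),rect(q))
E
```

```text
w 157 1223 [ 456.8 -239.6  164.5] (array([ 456.1, -242.3]), array([33.8, 26. ]), 65.3)
t 157 107 [ 454.9 -241.5  162.8] (array([ 456.7, -241.8]), array([32.1, 25.1]), 66.1)
w 140 269 [ 461.1 -228.7  148.2] (array([ 460.4, -230.6]), array([ 7.9, 24.3]), 70.6)
t 140 10 [ 447.8 -234.8  146.6] (array([ 447.3, -235. ]), array([25.6,  3.3]), 58.3)
w 120 311 [ 460.9 -229.   130.4] (array([ 458.1, -231.2]), array([12.9, 26. ]), 85.9)
t 120 12 [ 447.8 -234.   131. ] (array([ 447. , -234.9]), array([22.1,  1.9]), 65.6)
w 100 278 [ 459.9 -229.3  110.1] (array([ 454.5, -233.3]), array([31.3, 17.1]), 11.7)
t 100 18 [ 446.5 -237.7  111.4] (array([ 446.5, -237.6]), array([28.1,  3.1]), 67.0)
w 80 208 [ 460.5 -228.9   91.3] (array([ 455.1, -232.6]), array([30.3, 15.6]), 6.7)
t 80 5 [ 443.5 -243.3   90.7] (array([ 443.5, -243.6]), array([10.6,  0.6]), 77.2)
w 55 1117 [ 456.9 -238.4   62. ] (array([ 455.8, -240.2]), array([56.9, 62.2]), 73.6)
t 55 44 [ 438.2 -249.7   61. ] (array([ 443.8, -237.6]), array([58.2, 30.2]), 68.5)
w 4 1585 [ 461.4 -224.9    8.7] (array([ 459.1, -231.7]), array([60.5, 83. ]), 70.0)
t 4 34 [ 429.5 -252.9    7.3] (array([ 451. , -239.9]), array([71.1, 38.5]), 35.9)
```

```bash
python3 -m jog '1 -1 32 0 0; 1 0 32 0 0; 1 0 0 0 6.4; 1 0 0 20 0; 1 0 0 25 0; 1 0 0 25 0; 1 0 0 25 0; 1 0 0 22 0; 1 0 0 0 0; 1 0 0 0 0'
python3 - <<'E'
from h import *
import pickle
d={n:get_image(n) for n in('wrist','side','top')}
pickle.dump(d,open('i2.pkl','wb'));save(d['wrist'],'wrist2',(160,180,420,400),3);save(d['side'],'side2',(250,60,400,200),5)
E
```

```text
time: 3.3
eef_pos: [457.0, -240.2, 114.8]
orientation: [-3.141, 0.0, -0.426]
force: [-0.2, -0.2, 0.6]
opening: 85.6
```

View pics/wrist2.png

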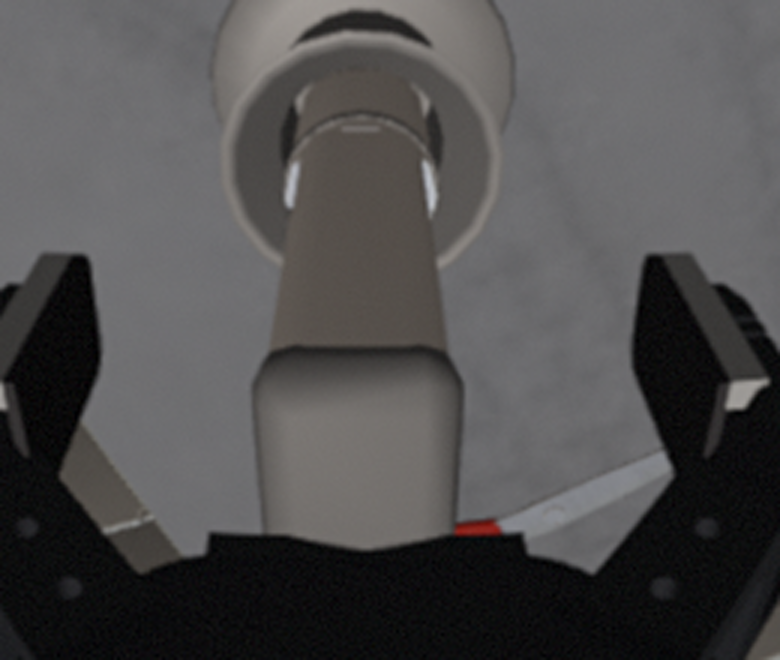

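View pics/side2.png

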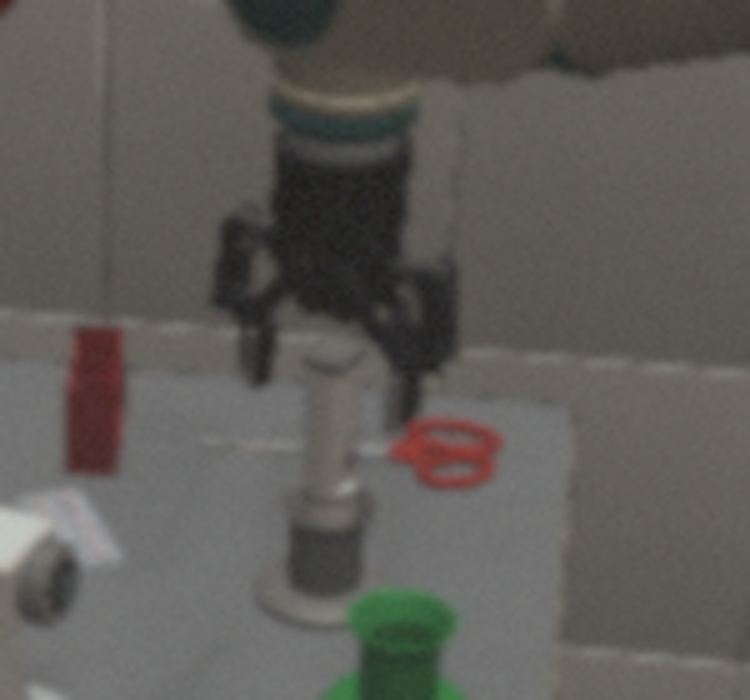

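The wrist crop shows the reader between the open pads, centred at about x=357 of 780 and square to the jaws. The side crop agrees, so I'm closing on it.

```bash
python3 -m jog '0 0 0 0 0; 0 0 0 0 0; 0 0 0 0 0; 0 0 0 0 0; 0 0 0 0 0; 0 0 0 0 0; 0 0 0 0 0; 0 0 0 0 0; 0 0 0 0 0; 0 0 0 0 0' 50; python3 -c "
from station import read_state as r
s=r();print(s['eef_pos'],s['force'],s['ft_torque'],s['opening'])"
```

```text
time: 4.45
eef_pos: [456.6, -240.9, 114.5]
orientation: [-3.142, -0.0, -0.427]
force: [-0.9, 0.8, 2.5]
opening: 23.5
[ 456.55994034 -240.94307621  114.46116116] [-0.8978435   0.78626852  2.49738394] [-0.00177785  0.18946625 -0.00960398] 23.487604136471603
```

```bash
python3 -m jog '0 0 0 -5 0; 0 0 0 -15 0; 0 0 0 -20 0; 0 0 0 -20 0; 0 0 0 -20 0; 0 0 0 -20 0; 0 0 0 -10 0; 0 0 0 0 0'
python3 - <<'E'
from h import *
d=get_image('wrist');save(d,'wrist3');s=read_state();print(s['force'],s['opening'])
W=fcloud(d)
d=get_image('side');save(d,'side3',(250,40,400,200),4)
E
```

```text
time: 5.25
eef_pos: [457.0, -241.2, 225.6]
orientation: [3.141, -0.003, -0.427]
force: [-0.5, -0.3, -1.3]
opening: 23.4
[-0.09993102 -0.701375   -1.67869724] 23.24990905819546
```

View pics/wrist3.png

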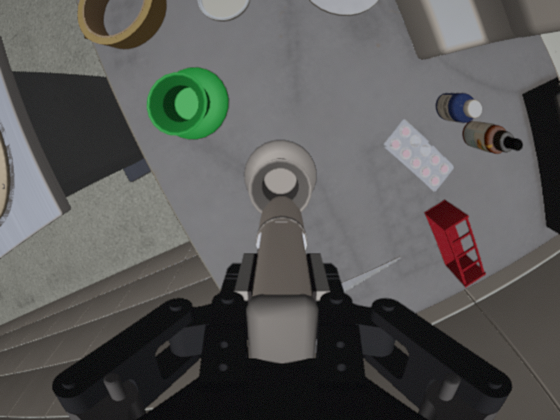

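View pics/side3.png

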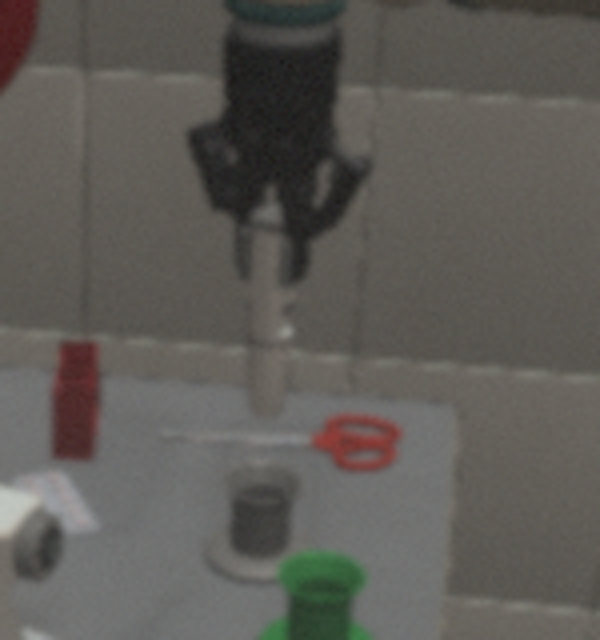

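```bash
python3 - <<'E'
from h import *
import pickle
ims=pickle.load(open('i0.pkl','rb'));t=ims['top'];s=ims['side']
for n,im,bx in(('t',t,(214,258,236,280)),('s',s,(305,288,345,312))):
    sub=im['pixels'][bx[1]:bx[3],bx[0]:bx[2]].astype(int)
    d=sub[...,2]-sub[...,0]  # tray is bluish, label neutral/white
    k=((sub.min(2)>150)&(d<14)).astype(np.uint8);k=cv2.morphologyEx(k,cv2.MORPH_CLOSE,np.ones((5,5)))
    c=max(cv2.findContours(k,0,2)[0],key=cv2.contourArea);
    P=np.array([plane(im,u+bx[0],v+bx[1],5)[:2] for u,v in c[:,0]]);print(n,k.sum(),rect(P))
print('stone t',plane(t,195+182/5,170+346/5,22).round(1),'s',plane(s,250+182/5,200+415/5,22).round(1))
W=cloud(t)
for n,W in(('t',cloud(t)),('s',cloud(s))):
  m=(np.hypot(W[...,0]-422,W[...,1]-244)<60)&(W[...,2]>88)&(W[...,2]<104);print(n,m.sum(),rect(W[m]),W[m].mean(0))
# tray outline from top: bluish mask
hsv=cv2.cvtColor(t['pixels'],cv2.COLOR_RGB2HSV);m=np.zeros((420,560),np.uint8)
P=t['pixels'].astype(int);k=((P[...,2]-P[...,0])>12).astype(np.uint8);m[222:290,200:250]=k[222:290,200:250]
m=cv2.morphologyEx(m,cv2.MORPH_CLOSE,np.ones((5,5)));c=max(cv2.findContours(m,0,2)[0],key=cv2.contourArea)
Q=np.array([plane(t,u,v,8)[:2] for u,v in c[:,0]]);print('tray',rect(Q))
E
```

```text
t 181 (array([372.9, 255.9]), array([35.2, 57.2]), 67.2)
s 115 (array([376.2, 255. ]), array([30.7, 40.2]), 76.9)
stone t [464.9 232.5  22. ] s [462.7 237.2  22. ]
t 111 (array([423.3, 244.2]), array([65.1, 13.7]), 77.2) [423.13430207 243.71882394  93.39344608]
s 156 (array([419.5, 246.3]), array([65.8, 14.1]), 77.5) [419.40502367 248.59045842  94.0677553 ]
tray (array([423.1, 243.6]), array([ 81.7, 147.4]), 77.2)
```

```bash
python3 -m jog '0 -5 -7.5 0 0; 0 -11 -16.5 0 0; 0 -22 -33.5 0 0; 0 -22 -33 0 0; 0 -22 -33.5 0 0; 0 -22 -33 0 0; 0 -22 -33.5 0 0; 0 -22 -33 0 0; 0 -22 -33.5 0 0; 0 -22 -33 0 0' && python3 -m jog '0 -22 -33.5 0 0; 0 -22 -33 0 0; 0 -22 -33.5 0 0; 0 -13 -19 0 0; 0 -6.5 -9.5 0 0; 0 0 0 0 0; 0 0 0 0 0'
python3 - <<'E'
from h import *
import pickle
s=read_state();print(s['eef_pos'],s['force'],s['opening'])
d={n:get_image(n) for n in('wrist','side','top')}
pickle.dump(d,open('i4.pkl','wb'));save(d['wrist'],'wrist4');save(d['side'],'side4',(220,180,380,320),5)
E
```

```text
time: 6.35
eef_pos: [400.7, 104.4, 223.4]
orientation: [3.141, 0.001, -0.427]
force: [1.3, -0.0, -0.2]
opening: 23.8
time: 7.05
eef_pos: [377.3, 254.2, 223.9]
orientation: [3.141, 0.0, -0.428]
force: [0.5, -1.2, -1.3]
opening: 23.5
[377.32466962 254.23023687 223.93947184] [ 0.51458924 -1.22906929 -1.33677399] 23.502058854850567
```

View pics/wrist4.png

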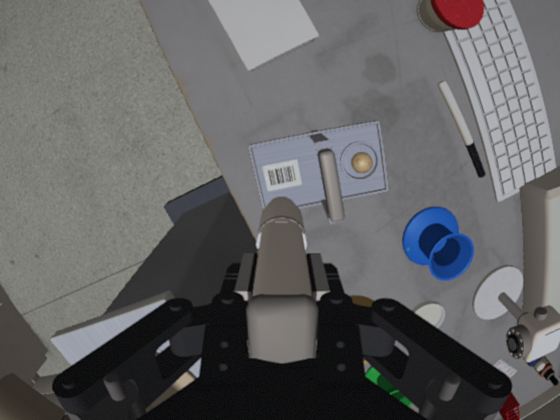

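View pics/side4.png

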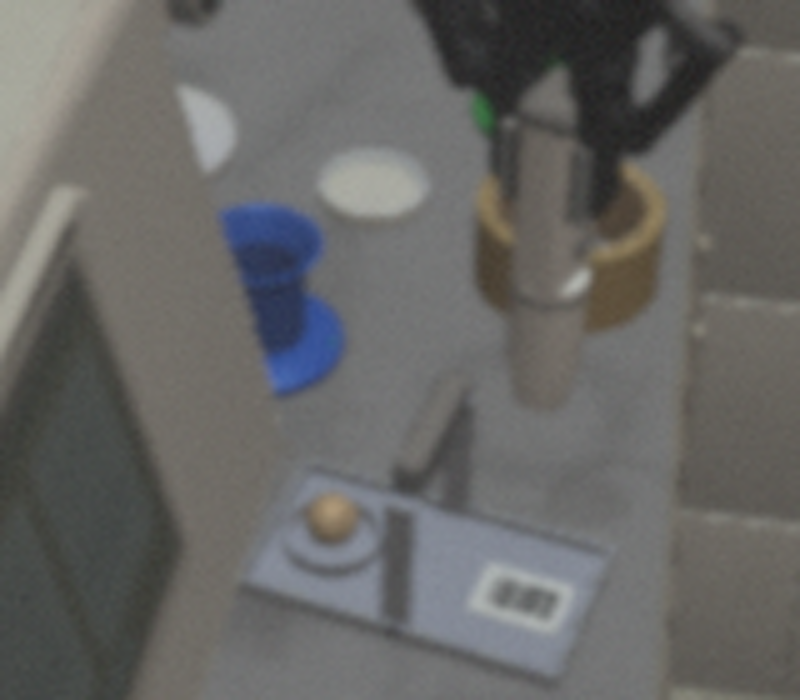

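```bash
python3 - <<'E'
from h import *
import pickle
d=pickle.load(open('i4.pkl','rb'));w=d['wrist'];W=fcloud(w);P=w['pixels'].astype(int)
k=np.zeros((420,560),np.uint8);b=(P.min(2)>195);k[150:200,255:308]=b[150:200,255:308]
k=cv2.morphologyEx(k,cv2.MORPH_CLOSE,np.ones((9,9)));v,u=np.where(k);print(u.mean(),v.mean(),k.sum(),rect(W[k>0]),W[k>0].mean(0))
m=(np.hypot(W[...,0]-422,W[...,1]-244)<60)&(W[...,2]>88)&(W[...,2]<104);print('handle',m.sum(),rect(W[m]),W[m].mean(0))
m=(np.hypot(W[...,0]-465,W[...,1]-234)<35)&(W[...,2]>22)&(W[...,2]<34);print('stone',m.sum(),W[m].mean(0))
# reader nose (side cam)
Ws=cloud(d['side'])
for X in(Ws,W):
  for z0 in(125,135,150,165,215,230,250):
    m=(np.hypot(X[...,0]-377,X[...,1]-254)<30)&(X[...,2]>z0)&(X[...,2]<z0+10)
    if m.sum()>4: print(z0,m.sum(),X[m].mean(0).round(1),X[m].min(0).round(),X[m].max(0).round())
E
```

```text
nan nan 0 (array([0., 0.]), array([0., 0.]), 0.0) [nan nan nan]
handle 1101 (array([421.7, 244.1]), array([65.1, 13.8]), 77.1) [421.56968085 245.68021292  94.91208767]
stone 292 [464.90345796 234.5927478   26.5909267 ]
125 33 [375.  262.8 130.5] [363. 258. 125.] [387. 267. 135.]
135 42 [373.6 264.6 140.3] [360. 253. 135.] [388. 270. 145.]
150 59 [374.9 264.5 155. ] [360. 256. 150.] [388. 269. 160.]
165 64 [374.5 264.2 170.4] [360. 254. 165.] [390. 270. 175.]
215 52 [378.6 266.7 220. ] [366. 258. 215.] [390. 273. 225.]
230 106 [376.6 265.4 235.3] [351. 250. 230.] [402. 274. 240.]
250 114 [376.7 265.7 254.7] [352. 251. 250.] [403. 275. 260.]
125 33 [381.4 263.3 130.3] [373. 259. 125.] [388. 266. 135.]
135 43 [382.7 264.2 141.6] [369. 253. 136.] [392. 267. 145.]
150 176 [381.8 263.9 155.1] [364. 252. 150.] [392. 268. 160.]
165 212 [381.9 263.8 170.2] [365. 252. 165.] [392. 268. 175.]
215 389 [383.3 265.8 220.2] [370. 256. 215.] [392. 269. 225.]
230 1053 [382.8 264.1 235.3] [358. 250. 230.] [404. 272. 240.]
250 1363 [382.8 264.6 254.9] [357. 250. 250.] [404. 272. 260.]<stdin>:5: RuntimeWarning: Mean of empty slice.
  ret = ret.dtype.type(ret / rcount)
  ret = um.true_divide(
```

```bash
python3 -m jog '0 0 0 10 0; 0 0 0 20 0; 0 0 0 20 0; 0 0 0 9 0; 0 0 0 0 0; 0 0 0 0 0; 0 0 0 0 0; 0 0 0 0 0; 0 0 0 0 0; 0 0 0 0 0' && python3 -m jog '0 0 0 0 0; 0 0 0 0 0; 0 0 0 0 0; 0 0 0 0 0; 0 0 0 0 0; 0 0 0 0 0; 0 0 0 0 0; 0 0 0 0 0'
python3 - <<'E'
from h import *
import pickle
d={n:get_image(n) for n in('wrist','side')}
pickle.dump(d,open('i5.pkl','wb'));save(d['wrist'],'wrist5');save(d['side'],'side5',(220,180,380,320),5)
s=read_state();print(s['eef_pos'],s['orientation'],s['qvel'].round(3),s['opening'])
for n,X in(('s',cloud(d['side'])),('w',fcloud(d['wrist']))):
  for z0 in(67,75,90,110):
    m=(np.hypot(X[...,0]-377,X[...,1]-254)<30)&(X[...,2]>z0)&(X[...,2]<z0+10)
    if m.sum()>4: print(n,z0,m.sum(),X[m].mean(0).round(1),X[m].min(0).round(),X[m].max(0).round())
E
```

```text
time: 8.2
eef_pos: [377.5, 255.0, 165.6]
orientation: [-3.141, -0.0, -0.427]
force: [-0.0, 0.3, -1.4]
opening: 23.1
time: 9.0
eef_pos: [377.4, 255.0, 165.3]
orientation: [-3.141, -0.0, -0.427]
force: [0.3, 0.2, -0.2]
opening: 23.5
[377.35020288 254.97307735 165.29923532] [-3.14150128e+00  2.27040935e-05 -4.27201552e-01] [-0.    -0.001 -0.001 -0.001 -0.     0.001] 23.740737221586347
s 67 32 [374.7 264.   72.3] [363. 255.  67.] [386. 269.  77.]
s 75 35 [373.5 265.2  80.1] [361. 258.  75.] [389. 273.  85.]
s 90 49 [373.8 265.5  94.8] [360. 256.  90.] [390. 270.  99.]
s 110 55 [373.4 265.3 115.1] [359. 254. 110.] [388. 270. 120.]
w 67 32 [381.  264.3  71.9] [373. 260.  67.] [388. 267.  77.]
w 75 32 [382.2 265.   79.9] [374. 260.  75.] [390. 268.  85.]
w 90 172 [382.  264.6  95.1] [364. 253.  90.] [392. 269. 100.]
w 110 214 [382.1 264.8 114.8] [367. 253. 110.] [392. 268. 120.]
```

View pics/wrist5.png

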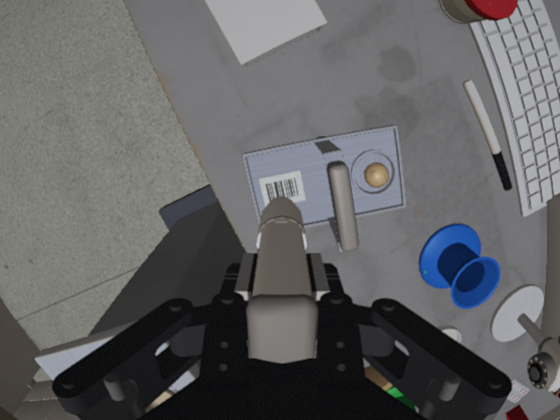

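View pics/side5.png

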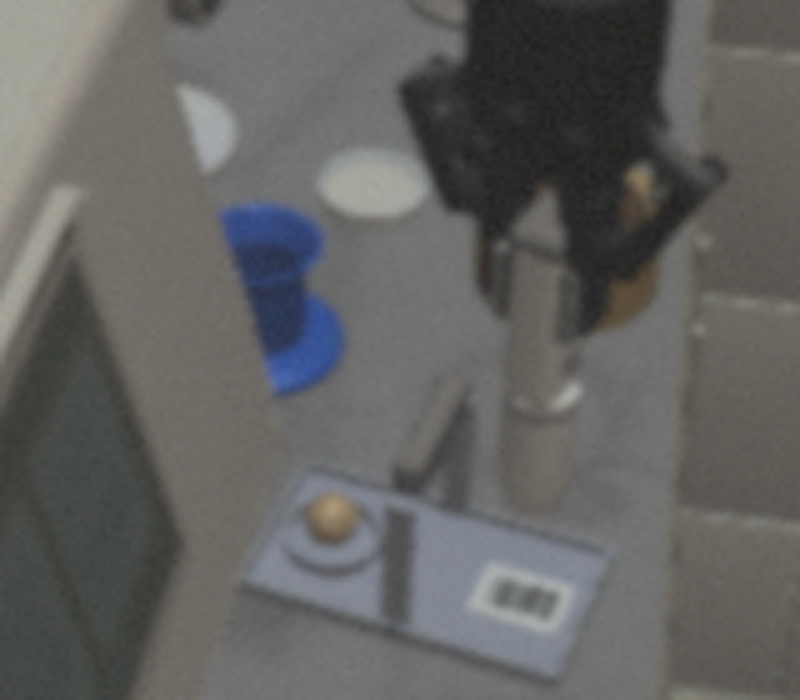

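```bash
python3 -m jog '0 0 0 -9 0; 0 0 0 -20 0; 0 0 0 -20 0; 0 0 0 -10 0; 0 6.5 9.5 0 0; 0 13 19 0 0; 0 22 33.5 0 0; 0 22 33 0 0; 0 22 33.5 0 0; 0 22 33 0 0' && python3 -m jog '0 22 33.5 0 0; 0 22 33 0 0; 0 22 33.5 0 0; 0 22 33 0 0; 0 22 33.5 0 0; 0 22 33 0 0; 0 22 33.5 0 0; 0 22 33 0 0; 0 11 16.5 0 0; 0 5 7.5 0 0' && python3 -m jog '0 0 0 0 0; 0 0 0 0 0; 0 0 0 0 0'
python3 - <<'E'
from h import *
import pickle
d={n:get_image(n) for n in('wrist','side')}
pickle.dump(d,open('i6.pkl','wb'));save(d['wrist'],'wrist6')
W=fcloud(d['wrist']);Ws=cloud(d['side'])
s=read_state();print(s['eef_pos'],s['orientation'],s['opening'])
for n,X in(('s',Ws),('w',W)):
  for z0 in(58,127,135,150,170):
    m=(np.hypot(X[...,0]-456,X[...,1]+241)<40)&(X[...,2]>z0)&(X[...,2]<z0+10)
    if m.sum()>4: print(n,z0,m.sum(),X[m].mean(0).round(1),X[m].min(0).round(),X[m].max(0).round(),rect(X[m]))
E
```

```text
time: 10.1
eef_pos: [407.7, 61.2, 223.3]
orientation: [3.141, 0.001, -0.427]
force: [1.9, -0.1, -1.1]
opening: 23.5
time: 11.1
eef_pos: [461.8, -282.1, 222.6]
orientation: [-3.141, 0.003, -0.43]
force: [0.3, 0.5, -0.9]
opening: 23.4
time: 11.4
eef_pos: [462.9, -279.0, 224.4]
orientation: [-3.141, -0.0, -0.426]
force: [0.9, -0.1, -1.0]
opening: 23.5
[ 462.96815006 -279.18247998  224.52321099] [-3.14150584e+00 -3.84193689e-04 -4.25944644e-01] 23.376086781260696
s 58 103 [ 454.2 -246.    61.7] [ 425. -274.   58.] [ 483. -211.   67.] (array([ 453.8, -241.8]), array([56.2, 63.4]), 5.8)
s 127 22 [ 460.8 -270.3  131.8] [ 448. -277.  128.] [ 471. -266.  137.] (array([ 459.5, -270.9]), array([23.3, 10.7]), 1.3)
s 135 25 [ 459.7 -268.7  141. ] [ 445. -276.  136.] [ 474. -262.  145.] (array([ 460. , -268.8]), array([13.2, 29. ]), 89.7)
s 150 31 [ 461.1 -267.9  154.3] [ 446. -278.  150.] [ 475. -261.  160.] (array([ 459.7, -269. ]), array([28.9, 14.3]), 6.6)
s 170 36 [ 460.7 -268.3  174.6] [ 447. -276.  170.] [ 473. -258.  180.] (array([ 459.7, -267.1]), array([26.2, 17.4]), 1.9)
w 58 1505 [ 454.5 -243.5   62.8] [ 424. -274.   58.] [ 486. -212.   67.] (array([ 455.1, -243.2]), array([61.9, 60.9]), 64.8)
w 127 28 [ 466.7 -269.6  131.9] [ 459. -274.  127.] [ 474. -267.  137.] (array([ 466.8, -269.8]), array([ 2.9, 15.8]), 68.2)
w 135 33 [ 467.8 -268.7  140.8] [ 455. -274.  135.] [ 475. -266.  145.] (array([ 465.6, -268.6]), array([ 5.1, 21.2]), 72.8)
w 150 156 [ 466.4 -268.4  154.9] [ 449. -275.  150.] [ 476. -265.  160.] (array([ 463.3, -269.7]), array([ 8.8, 27.1]), 84.6)
w 170 179 [ 466.5 -268.2  174.6] [ 452. -275.  170.] [ 476. -265.  180.] (array([ 465. , -268.8]), array([ 6.6, 24.7]), 77.3)
```

View pics/wrist6.png

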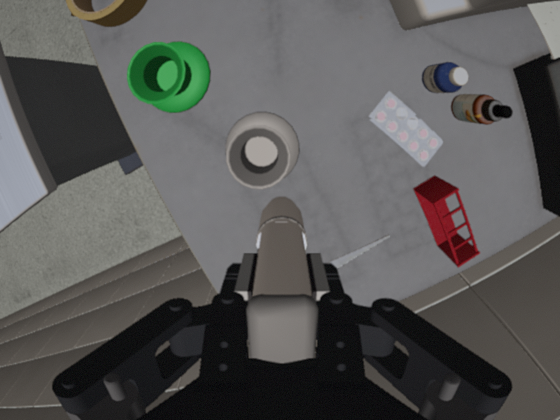

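```bash
python3 -m jog '0 -10 -15 0 0; 0 -12 -17 0 0; 0 0 0 0 0; 0 0 0 0 0; 0 0 0 0 0'
python3 - <<'E'
from h import *
d={n:get_image(n) for n in('wrist','side')}
save(d['wrist'],'wrist7')
W=fcloud(d['wrist']);Ws=cloud(d['side'])
s=read_state();print(s['eef_pos'],s['orientation'],s['opening'])
for n,X in(('s',Ws),('w',W)):
  for z0 in(58,127,135,150,170):
    m=(np.hypot(X[...,0]-456,X[...,1]+241)<40)&(X[...,2]>z0)&(X[...,2]<z0+10)
    if m.sum()>4: print(n,z0,m.sum(),X[m].mean(0).round(1),X[m].min(0).round(),X[m].max(0).round(),rect(X[m]))
E
```

```text
time: 12.0
eef_pos: [456.2, -242.1, 224.4]
orientation: [3.141, -0.0, -0.427]
force: [-0.3, -0.2, -1.3]
opening: 23.4
[ 456.11576522 -242.27085395  224.21350244] [ 3.14157361e+00  4.06496930e-05 -4.27669426e-01] 23.40476087007253
s 58 99 [ 454.8 -246.6   61.9] [ 425. -274.   58.] [ 483. -208.   67.] (array([ 453.2, -240.6]), array([56.3, 64.6]), 23.0)
s 127 23 [ 453.5 -234.1  132. ] [ 441. -245.  127.] [ 467. -227.  137.] (array([ 453.6, -235.5]), array([26.1, 17. ]), 5.2)
s 135 28 [ 451.9 -231.9  140.1] [ 439. -240.  135.] [ 467. -226.  145.] (array([ 452. , -232.5]), array([28.2, 12.2]), 9.4)
s 150 39 [ 453.1 -232.1  155.5] [ 439. -241.  150.] [ 468. -223.  160.] (array([ 453.6, -231.9]), array([29., 18.]), 0.2)
s 170 33 [ 453.3 -232.   175. ] [ 440. -244.  170.] [ 469. -225.  179.] (array([ 455.5, -233.2]), array([17.9, 30.2]), 83.2)
w 58 1030 [ 457.8 -237.2   62.9] [ 425. -272.   58.] [ 486. -212.   67.] (array([ 457.1, -239.5]), array([52.8, 61. ]), 65.0)
w 127 29 [ 460.  -232.7  131.8] [ 452. -238.  127.] [ 467. -230.  137.] (array([ 460.1, -233.3]), array([ 3.5, 15.7]), 67.3)
w 135 37 [ 461.1 -231.7  140.9] [ 453. -237.  135.] [ 469. -229.  145.] (array([ 461.1, -232.1]), array([ 3.6, 17.2]), 65.0)
w 150 172 [ 460.9 -232.6  155.2] [ 443. -244.  150.] [ 471. -228.  160.] (array([ 458.4, -234.4]), array([11. , 29.4]), 74.8)
w 170 192 [ 461.  -232.4  174.6] [ 446. -244.  170.] [ 471. -229.  180.] (array([ 460.5, -234. ]), array([ 9.1, 27.9]), 64.6)
```

View pics/wrist7.png

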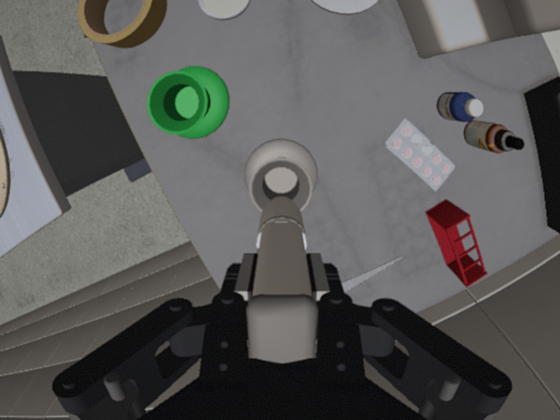

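```bash
python3 -m jog '0 0 0 10 0; 0 0 0 20 0; 0 0 0 20 0; 0 0 0 20 0; 0 0 0 15 0; 0 0 0 12 0; 0 0 0 8 0; 0 0 0 3 0; 0 0 0 0 0; 0 0 0 0 0'
```

```text
time: 13.1
eef_pos: [456.5, -242.1, 117.0]
orientation: [3.142, -0.001, -0.427]
force: [0.1, -0.9, -1.0]
opening: 23.1
```

```bash
python3 -m jog '0 0 0 1.5 0; 0 0 0 1 0; 0 0 0 0 0; 0 0 0 0 0'; python3 -m jog '0.3 0 0 0 0; 0.4 0 0 0 0; 0.6 0 0 0 0; 1 0 0 0 0; 1 0 0 0 0; 1 0 0 0 0; 1 0 0 0 0; 1 0 0 0 0'
python3 - <<'E'
from h import *
d={n:get_image(n) for n in('wrist','side')}
save(d['wrist'],'wrist8',(160,180,420,400),3);save(d['side'],'side8',(250,60,400,200),5)
print(read_state()['opening'])
for n,X in(('s',cloud(d['side'])),('w',fcloud(d['wrist']))):
    m=(np.hypot(X[...,0]-456,X[...,1]+241)<22)&(X[...,2]>155)&(X[...,2]<185);print(n,m.sum(),X[m].mean(0).round(1),X[m].max(0).round(1))
E
```

```text
time: 13.5
eef_pos: [456.4, -242.0, 114.4]
orientation: [3.142, -0.001, -0.427]
force: [-0.0, -0.2, 2.9]
opening: 23.5
time: 14.3
eef_pos: [456.1, -241.8, 113.8]
orientation: [-3.142, -0.0, -0.427]
force: [-0.8, -0.6, -0.2]
opening: 85.0
85.42947922318743
s 74 [ 454.3 -236.8  162.9] [ 475.8 -221.7  184.8]
w 4534 [ 458.7 -237.8  164.2] [ 472.9 -224.6  167.4]
```

View pics/wrist8.png

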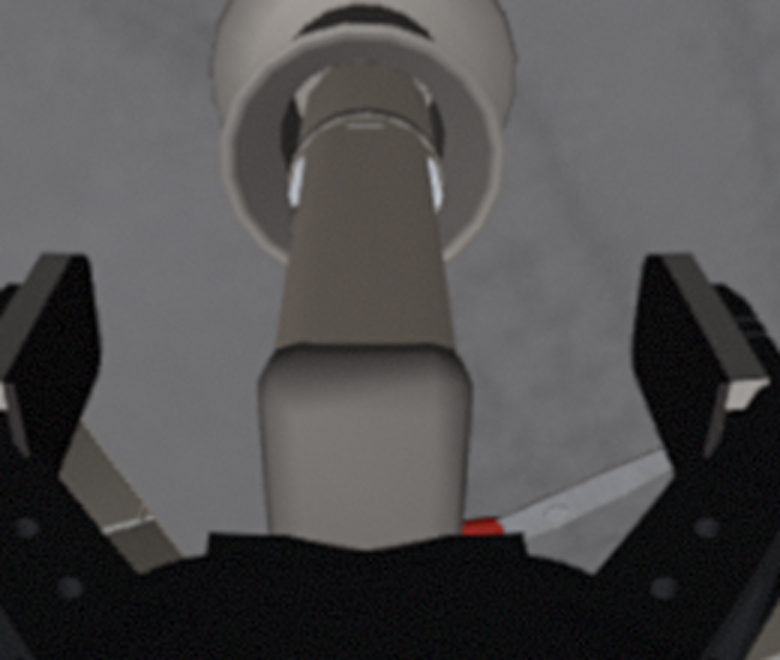

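View pics/side8.png

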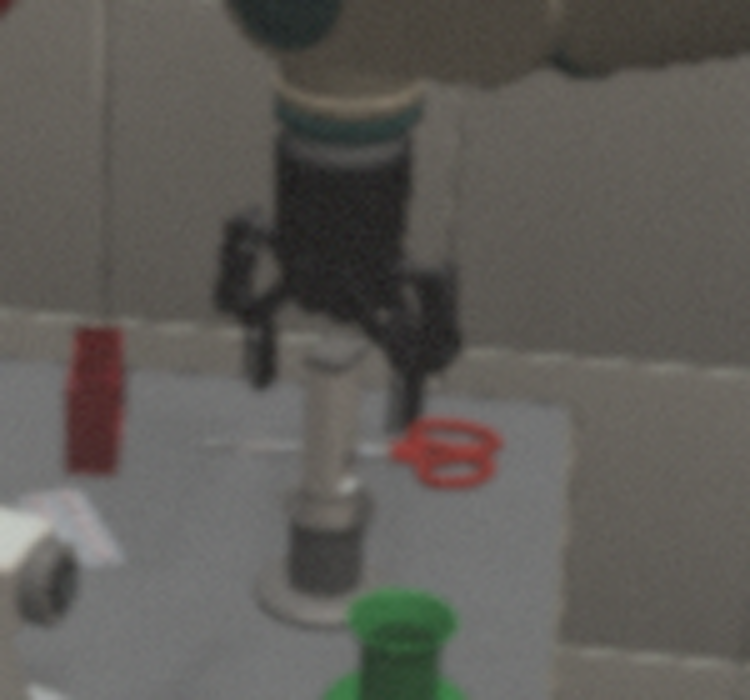

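```bash
python3 -m jog '1 0 0 -15 0; 1 0 0 -35 0; 1 0 0 -35 0; 1 0 0 -31 0; 1 -7.5 -14 0 0; 1 -21 -38.5 0 0; 1 -21 -39 0 0; 1 -21 -38.5 0 0; 1 -21 -39 0 0; 1 -21 -38.5 0 0' 60 && python3 -m jog '1 -21 -39 0 0; 1 -21 -38.5 0 0; 1 -21 -39 0 0; 1 -21 -38.5 0 0; 1 -21 -38.5 0 0; 1 -15 -27 0 0; 1 0 0 0 -5.6; 1 0 0 0 -6; 1 0 0 0 0; 1 0 0 0 0'
python3 - <<'E'
from h import *
import pickle
d={n:get_image(n) for n in('wrist','side','top')}
pickle.dump(d,open('i9.pkl','wb'));save(d['wrist'],'wrist9')
W=fcloud(d['wrist']);Ws=cloud(d['side'])
s=read_state();print(s['eef_pos'],s['orientation'],s['opening'])
for n,X in(('s',Ws),('w',W)):
    m=(np.hypot(X[...,0]-422,X[...,1]-244)<60)&(X[...,2]>88)&(X[...,2]<104);print(n,'handle',m.sum(),rect(X[m]),X[m].mean(0))
    m=(np.hypot(X[...,0]-465,X[...,1]-234)<35)&(X[...,2]>22)&(X[...,2]<34);print('stone',m.sum(),X[m].mean(0))
X=cloud(d['top']);m=(np.hypot(X[...,0]-456,X[...,1]+241)<30)&(X[...,2]>155)&(X[...,2]<185);print('reader cap',X[m].mean(0),rect(X[m]))
E
```

```text
time: 15.4
eef_pos: [438.9, -4.4, 229.1]
orientation: [-3.142, 0.001, -0.427]
force: [1.1, -0.5, -0.1]
opening: 85.2
time: 16.4
eef_pos: [421.5, 244.0, 229.3]
orientation: [3.141, 0.001, -0.228]
force: [-0.6, -0.1, -0.2]
opening: 85.3
[421.81083344 243.86255516 229.6996619 ] [-3.14152265e+00  4.59274526e-05 -2.26747080e-01] 85.54744699198994
s handle 156 (array([419.2, 245.3]), array([66.4, 14.8]), 75.7) [419.46149775 248.91269987  94.01592653]
stone 55 [462.58906862 237.83654592  26.34774442]
w handle 1063 (array([421.3, 244. ]), array([64.3, 13.3]), 77.3) [421.93501712 245.60375701  95.03233164]
stone 311 [465.16933372 234.05256932  26.64418823]
reader cap [ 457.18811628 -241.95978916  162.43956004] (array([ 457.7, -242.3]), array([33.6, 25.9]), 63.9)
```

View pics/wrist9.png

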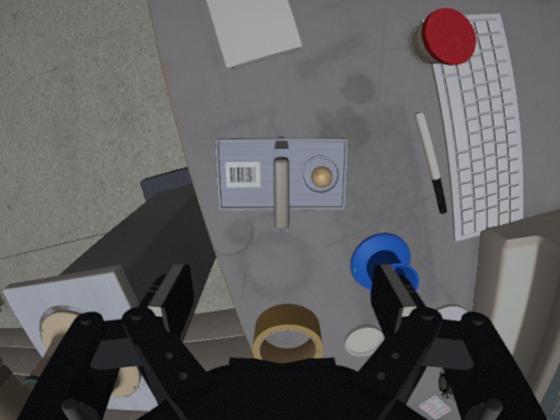

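```bash
python3 -m jog '1 0 0 15 0; 1 0 0 30 0; 1 0 0 35 0; 1 0 0 35 0; 1 0 0 25 0; 1 0 0 15 0; 1 0 0 8 0; 1 0 0 0 0; 1 0 0 0 0'
python3 - <<'E'
from h import *
d={n:get_image(n) for n in('wrist','side')}
save(d['wrist'],'wrist10',(100,80,460,400),2);save(d['side'],'side10',(250,180,400,320),5)
s=read_state();print(s['eef_pos'],s['orientation'],s['force'])
E
```

```text
time: 17.45
eef_pos: [422.2, 244.2, 67.4]
orientation: [-3.141, -0.001, -0.225]
force: [1.1, 0.5, -0.2]
opening: 85.4
[422.47166897 244.31906895  67.88491375] [-3.14024349e+00 -1.64989505e-03 -2.24942312e-01] [-0.16709549 -0.12184186  0.37848912]
```

View pics/wrist10.png

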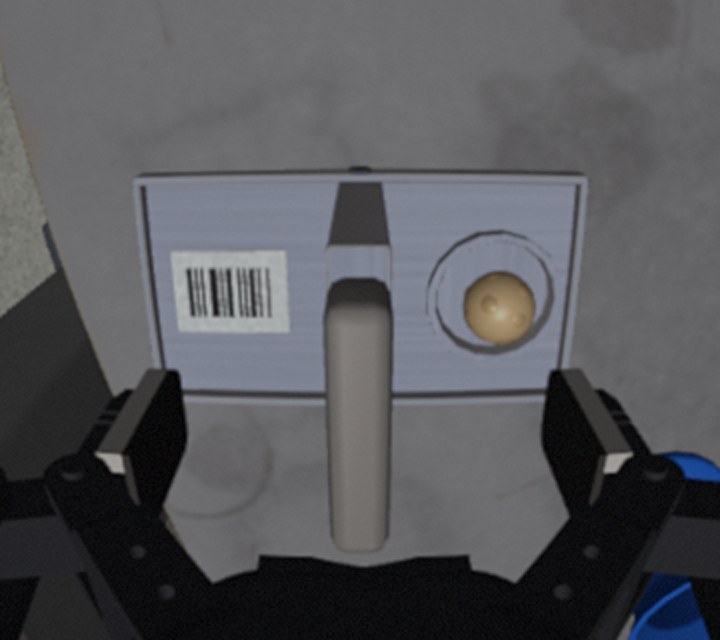

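View pics/side10.png

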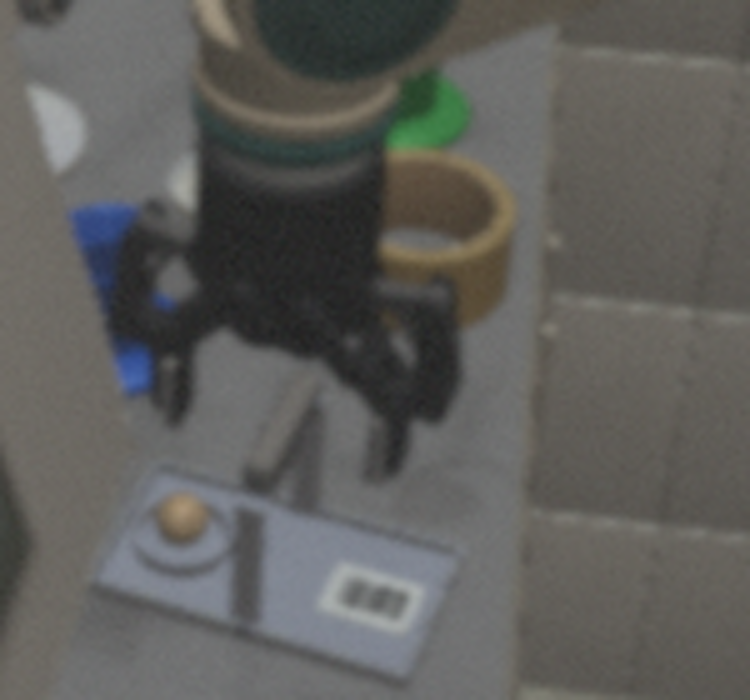

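The handle stands at crop x=358, midway between the pads (187 and 545), and the stone is in the dish at (500,308). I'm closing gently.

```bash
python3 -m jog '0.7 0 0 2 0; 0.5 0 0 0 0; 0.4 0 0 0 0; 0.3 0 0 0 0; 0.27 0 0 0 0; 0.24 0 0 0 0; 0.22 0 0 0 0; 0.2 0 0 0 0; 0.18 0 0 0 0; 0.16 0 0 0 0' 40; python3 -m jog '0.14 0 0 0 0; 0.1 0 0 0 0; 0 0 0 0 0; 0 0 0 0 0; 0 0 0 0 0; 0 0 0 0 0' 80
python3 - <<'E'
from h import *
d={n:get_image(n) for n in('wrist','side')}
save(d['wrist'],'wrist11',(100,80,460,400),2)
s=read_state();print(s['eef_pos'],s['orientation'],s['force'],s['ft_torque'])
E
```

```text
time: 18.55
eef_pos: [421.7, 244.1, 64.9]
orientation: [-3.141, 0.0, -0.225]
force: [-1.7, 0.4, 0.3]
opening: 14.0
time: 19.15
eef_pos: [421.9, 244.2, 65.0]
orientation: [-3.141, -0.0, -0.225]
force: [-2.9, 0.3, 3.2]
opening: 12.9
[421.91253622 244.17746178  64.99559726] [-3.14120651e+00 -1.94461970e-04 -2.24712164e-01] [-2.20620743  1.25872844  4.13180661] [0.11584303 0.3390603  0.01334437]
```

View pics/wrist11.png

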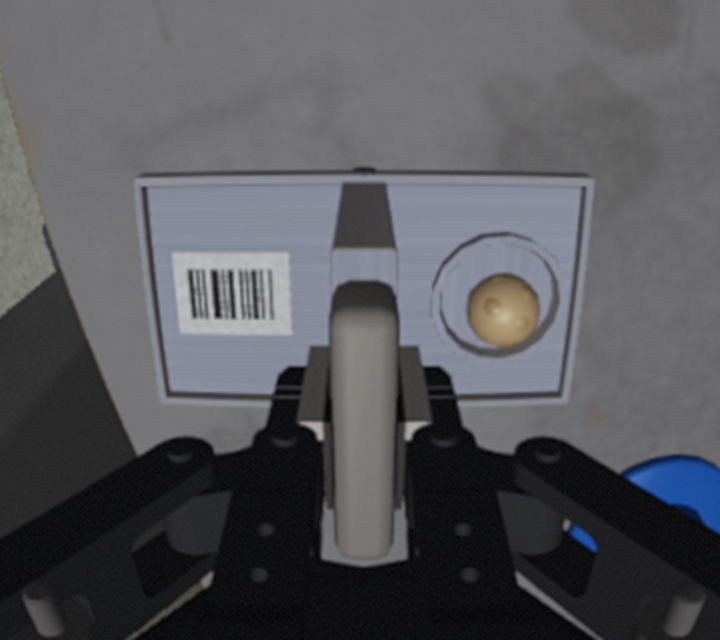

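```bash
python3 -m jog '0 0 0 -1 0; 0 0 0 -3 0; 0 0 0 -5 0; 0 0 0 -7 0; 0 0 0 -9 0; 0 0 0 -11 0; 0 0 0 -11 0; 0 0 0 -11 0; 0 0 0 -11 0; 0 0 0 -10 0' && python3 -m jog '0 0 0 -8 0; 0 0 0 -6 0; 0 0 0 -3 0; 0 0 0 -1 0; 0 0 0 0 0; 0 0 0 0 0; 0 0 0 0 0'
cat > chk.py <<'E'
from h import *
import pickle,sys
d={n:get_image(n) for n in('wrist','side','top')};k=sys.argv[1]
pickle.dump(d,open('i%s.pkl'%k,'wb'));save(d['wrist'],'wrist'+k,(100,80,460,400),2);save(d['side'],'side'+k,(220,120,400,320),4);save(d['top'],'top'+k,(195,150,435,300),3)
s=read_state();print(s['eef_pos'],s['orientation'],s['force'],s['ft_torque'],s['opening'])
# tray plane in wrist view (deck, by blue tint), tool frame
p=s['eef_pos'];yaw=s['orientation'][2];ex=np.array([np.cos(yaw),np.sin(yaw),0]);ey=np.array([-ex[1],ex[0],0])
W=fcloud(d['wrist'])-p;L=np.stack([W@ex,W@ey,W[...,2]],-1)
P=d['wrist']['pixels'].astype(int)
m=(abs(L[...,0])<70)&(L[...,1]>12)&(L[...,1]<36)&(L[...,2]<-52)&(L[...,2]>-72)&~((L[...,0]>18))
q=L[m];A=np.c_[q[:,:2],np.ones(len(q))];c,*_=np.linalg.lstsq(A,q[:,2],rcond=None);r=q[:,2]-A@c
g=abs(r)<3;c,*_=np.linalg.lstsq(A[g],q[g,2],rcond=None)
print('deck plane slope x,y (rad), z under TCP',c.round(4),g.sum())
h=cv2.cvtColor(d['wrist']['pixels'],cv2.COLOR_RGB2HSV)
m=(h[...,0]>8)&(h[...,0]<25)&(h[...,1]>60)&(np.hypot(L[...,0]-45,L[...,1])<35)&(L[...,2]<-25)&(L[...,2]>-66)
print('stone px',m.sum(),'local',L[m].mean(0).round(1))
E
python3 chk.py 12
```

```text
time: 20.25
eef_pos: [422.0, 244.1, 145.0]
orientation: [-3.141, -0.001, -0.225]
force: [0.4, 0.3, -2.3]
opening: 12.7
time: 20.95
eef_pos: [421.7, 244.0, 161.4]
orientation: [3.141, 0.001, -0.225]
force: [0.7, 0.4, -2.5]
opening: 12.6
[421.75279294 244.02132606 161.62697455] [ 3.14147235e+00  2.82019430e-04 -2.24745864e-01] [ 0.60132187  0.08027049 -2.05340074] [0.04078031 0.00086314 0.02382229] 12.634860816943753
deck plane slope x,y (rad), z under TCP [-4.00000e-04 -5.60000e-03 -6.12258e+01] 3643
stone px 962 local [ 43.8   1.8 -39.7]
```

View pics/wrist12.png

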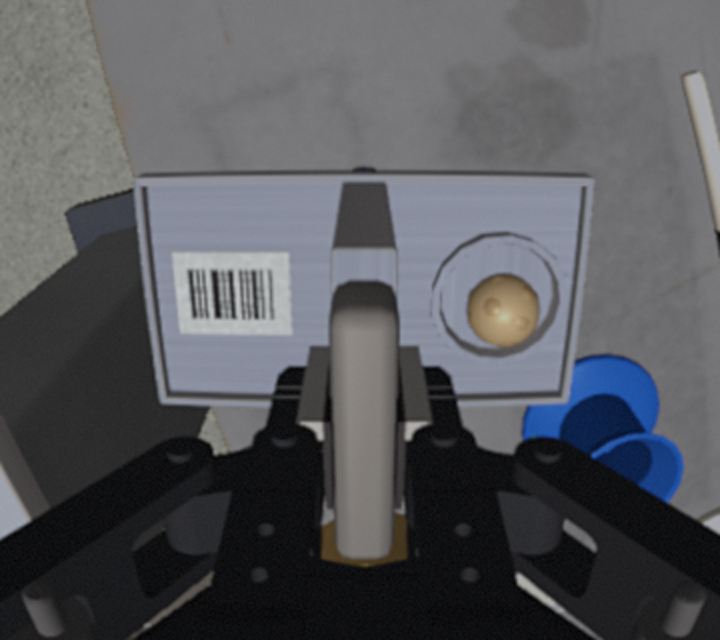

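View pics/side12.png

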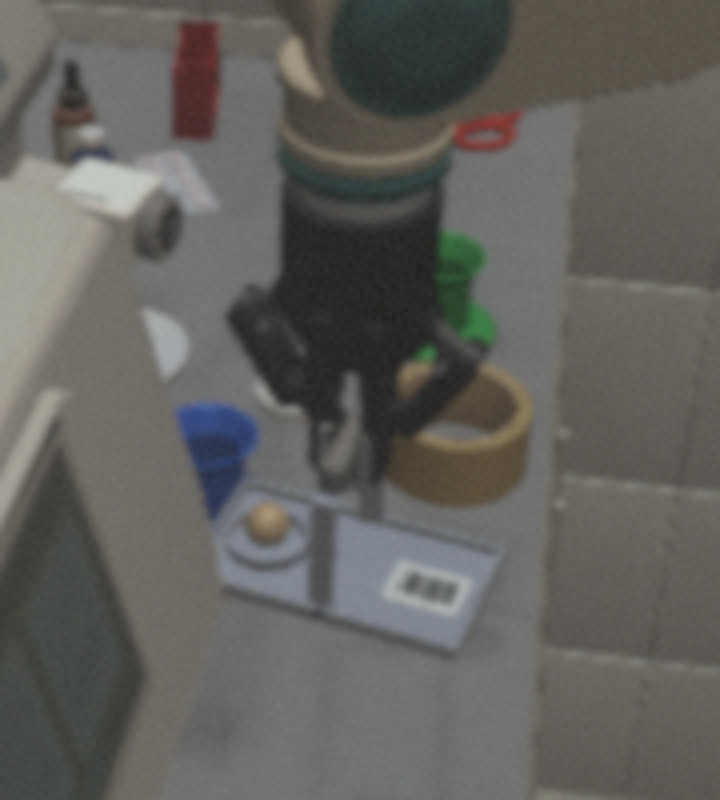

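```bash
python3 -m jog '0 0.5 2 0 0; 0 1.4 4.8 0 0; 0 2.2 7.7 0 0; 0 3 10.6 0 0; 0 3.8 13.5 0 0; 0 4.6 16.4 0 0; 0 5.4 19.3 0 0; 0 5.4 19.3 0 0; 0 5.4 19.3 0 0; 0 5.4 19.3 0 0' && python3 -m jog '0 5.4 19.3 0 0; 0 5.4 19.3 0 0; 0 4.6 16.4 0 0; 0 4 14.4 0 0; 0 3.5 12.5 0 0; 0 3 10.6 0 0; 0 2.2 7.7 0 0; 0 1.4 4.8 0 0; 0 0.8 3 0 0; 0 0 0 0 0' && python3 -m jog '0 0 0 0 0; 0 0 0 0 0; 0 0 0 0 0; 0 0 0 0 0'
python3 chk.py 13
python3 - <<'E'
from h import *
import pickle
d=pickle.load(open('i13.pkl','rb'))
for n,W in(('t',cloud(d['top'])),('s',cloud(d['side'])),('w',fcloud(d['wrist']))):
  m=(np.hypot(W[...,0]-605,W[...,1]+50)<65)&(W[...,2]>128)&(W[...,2]<145);q=W[m]
  print(n,m.sum(),rect(q))
E
```

```text
time: 22.1
eef_pos: [428.4, 105.1, 161.9]
orientation: [3.142, -0.0, -0.225]
force: [-0.0, 0.5, -2.7]
opening: 13.0
time: 23.1
eef_pos: [434.0, -5.2, 161.8]
orientation: [-3.141, 0.0, -0.225]
force: [-0.5, 0.4, -1.5]
opening: 12.8
time: 23.5
eef_pos: [434.0, -4.9, 161.8]
orientation: [-3.141, -0.0, -0.224]
force: [-0.5, 0.1, -1.2]
opening: 12.4
[434.00549596  -5.05783706 161.76334714] [-3.14151073e+00  3.89785261e-05 -2.24645569e-01] [-0.60850732  1.06344083 -1.99553001] [0.02373775 0.02371902 0.00082832] 13.046646989938361
deck plane slope x,y (rad), z under TCP [-4.00000e-04 -3.20000e-03 -6.10315e+01] 3619
stone px 959 local [ 42.8   2.7 -39.4]
t 504 (array([613.7, -54.4]), array([55.8, 78.7]), 74.6)
s 315 (array([609.2, -52.7]), array([59.6, 77.3]), 74.7)
w 4369 (array([610.1, -53.9]), array([55.4, 80.9]), 75.1)
```

View pics/wrist13.png

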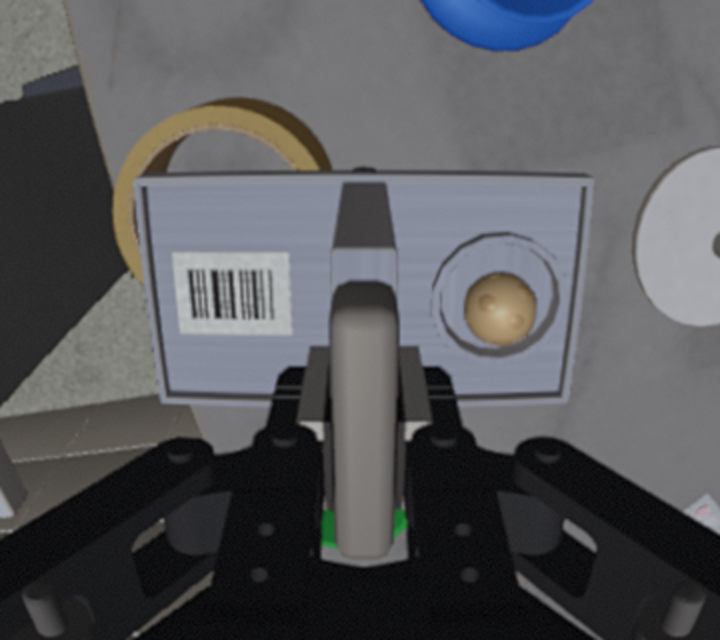

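View pics/top13.png

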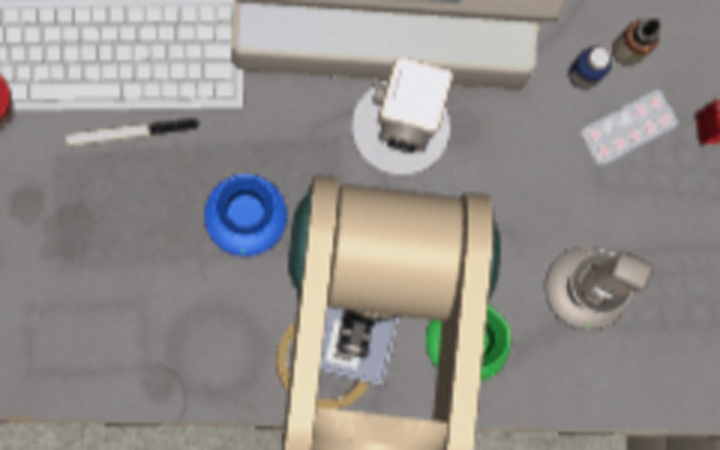

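View pics/side13.png

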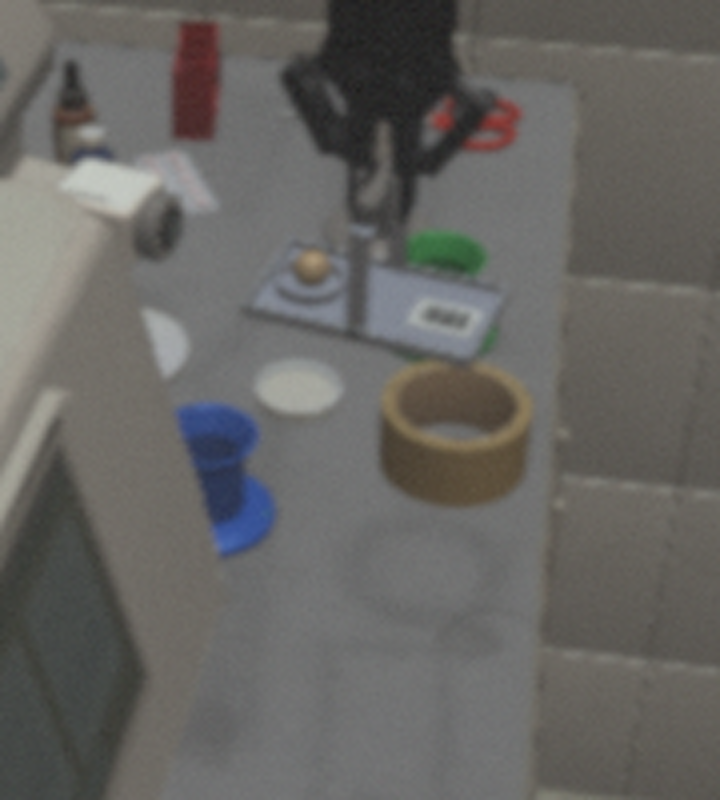

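```bash
python3 -m jog '0 0 0 0 0.5; 0 0 0 0 0.6; 0 0 0 -1 0.6; 0 0 0 0 0.5; 0 0 0 0 0; 0 0 0 0 0; 0 0 0 0 0; 0 0 0 0 0; 0 0 0 0 0; 0 0 0 0 0'
python3 chk.py 14
python3 - <<'E'
from h import *
import pickle
d=pickle.load(open('i14.pkl','rb'));s=read_state();p=s['eef_pos'];y=s['orientation'][2];print('qvel',abs(s['qvel']).max())
dish=p+[45*np.cos(y),45*np.sin(y),0];a=np.radians(-15.1);ex=np.array([np.cos(a),np.sin(a)]);r=dish[:2]-[572.7,-43.4]
print('dish in lens',r@ex,r@[-ex[1],ex[0]],p[2]-61-5+18-115)
X=cloud(d['top']);m=(np.hypot(X[...,0]-456,X[...,1]+241)<30)&(X[...,2]>155)&(X[...,2]<185);print('reader cap',X[m].mean(0),rect(X[m]))
X=cloud(d['side']);m=(np.hypot(X[...,0]-487,X[...,1]+28)<45)&(X[...,2]>6)&(X[...,2]<18);print('petri',rect(X[m]))
E
```

```text
time: 24.65
eef_pos: [434.0, -5.2, 162.8]
orientation: [-3.142, -0.0, -0.263]
force: [0.7, -0.6, -1.3]
opening: 12.9
[434.00785066  -5.1267836  162.78402926] [-3.14150118e+00 -1.54415135e-05 -2.63144403e-01] [ 0.01926838 -0.10625965 -1.58170043] [ 0.02335857  0.07532828 -0.01117894] 13.251626176653469
deck plane slope x,y (rad), z under TCP [-7.00000e-04 -4.00000e-03 -6.10507e+01] 3645
stone px 968 local [ 42.8   2.6 -39.3]
qvel 0.001168828498961147
dish in lens -98.87382334820309 0.8398268327186255 -0.21597074069012479
reader cap [ 457.21820578 -242.0339428   162.62651127] (array([ 457.7, -242.7]), array([33.6, 26.6]), 64.0)
petri (array([482.7, -23.4]), array([56. , 60.8]), 9.5)
```

View pics/wrist14.png

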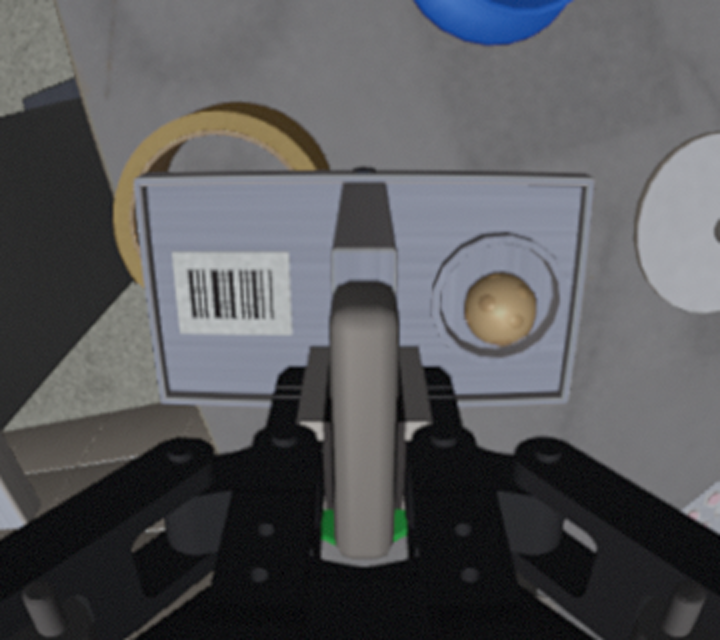

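The tray is level and still, the stone sits in the dish at (500,309), and the reader's cap is in place over its cup. I'm handing in.

```bash
python3 -c "
from station import hand_in
print(hand_in())"
```

```text
the job is handed in; nothing more can be done
None
```

I held the reader about 6 cm above the middle of the label, still for over a second, and stood it back in its cup. I then lifted the tray by its handle and carried it level to the bench camera. The job is handed in at about 25 s of the 70 s allowed, with the tray still held there.

**Last checks before handing in:**
- **Dish position:** it measured 99 mm in front of the lens, 1 mm to the side of its axis and within 1 mm of its height. The tray's long axis was within about 0.01 rad of the view axis.
- **Tray:** the deck slope was below 0.005 rad and the arm was at rest.
- **Stone:** it lay in the dish, about 3–4 mm from the middle.
- **Reader:** it stood upright in its cup, with the cap about 1–2 mm from where it was at the start.
- **Bystanders:** nothing in the pictures or the force readings suggested I touched any of them. I measured only the petri dish at the end, from the side camera, at about 6 mm from my rough first reading off one top-view pixel.

**Disagreements:**
- On the way back to the cup I went 40 mm too far. I saw this in the wrist picture and corrected it before lowering the reader.
- The side and top cameras differed by 2–4 mm on most positions, so I relied on the wrist camera and on averages.

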